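Prop open the cake chest

TASK

Open the cake chest for serving: lift its clear lid by the bar handle, then swing the orange-sleeved prop rod up and seat its pin fully in the holding hole under the lid, so that the lid rests on the rod by itself. The hinge is damped and the lid sinks slowly when let go. Do not force the rod against the lid, and leave the cakes and the flask where they are.

Things in the scene. Friction and masses are not known exactly. Their poses are not given: they have to be found in the camera images.
- case: cake chest, fixed: open white box 240 mm (its x) by 370 mm (its y) by 90 mm high, walls 20 mm, steel-lined inner floor 13 mm above the table. Origin: centre of its underside; x points from the handle side to the hinge side, y to its left, z up.
- lid: the chest's lid: clear panel in an aluminium frame 12 mm thick, 360 mm wide, 220 mm deep, about 0.42 kg; closed, its underside lies 91 mm above the table. Origin: middle of the hinge line, in the underside plane; x points from the handle to the hinge, z out of the lid's upper face. A black strip (34 mm wide, 128 mm long, 10 mm thick) runs under it from 17 to 145 mm from the hinge line, in the rod's plane, and has the holding hole.
- lid_angle (a joint): opening of the lid, rad: 0 closed, 1.36 at its stop. Hinge damped 7 N m s/rad both ways: 11 N at the handle lifts at 0.35 rad/s. Let go, it sinks: roughly 12 s from 1.3 to 1.0, then 4 s to 0.87. Above 1.0 the rod swings past under it; lower, lift it again rather than jack it with the rod. Propped, rod seated: 0.87; with the pin only on the strip beside the hole it stops near 0.96.
- hinge (a point): middle of the hinge line: on the case at x +105 mm, y 0, 91 mm above the table; the line runs along the case's y
- handle (a point): middle of the lid's round bar handle, 12 mm thick and 142 mm long along the lid's y, carried on a post at each end 65 mm from its middle. It stands 258 mm from the hinge line, 6 mm above the lid's underside plane and 44 mm in front of the lid's edge (a 38 mm gap), so a finger fits behind it all the way up; the bar may turn in the grasp
- hole (a point): centre of the mouth of the holding hole (yellow-ringed, 12 mm wide, 10 mm deep, edge chamfered 1.5 mm) in the lower face of the strip: lid frame x -115, y +100, z -10 mm. Axes as the lid's: z is the direction in which the pin goes in. Hole mouth and pin meet when the lid is at 0.87
- rod: steel prop rod, 10 mm thick, pivoted inside the case; origin at its pivot, x along the rod to its tip, y as the case's when not swivelled. Orange sleeve 17 mm thick from 42 to 97 mm along it. At 155 mm it has a 19 mm wide shoulder, from which a round-ended pin 8 mm thick stands out 9.5 mm; the pin is bent 0.108 rad off the rod, towards the rod's underside. Not seated, it falls back down or over when let go; it weighs 90 g
- rod_swing (a joint): swing of the rod in rad: 0 lying folded under the lid, level, pointing to the hinge side; grows as its tip rises towards the lid; 0.809 when seated in the hole
- rod_swivel (a joint): sideways swivel of the rod about the vertical through its pivot, rad, positive to the case's left (+y), stops at +-0.13, loose and stays where left; near 0 when seated
- rod_pivot (a point): the rod's pivot: case frame x -84, y +100, z 60 mm (30 mm under the rim, 65 mm from the left inner wall)
- rod_grip (a point): middle of the orange sleeve, 70 mm along the rod from its pivot; free space below and at least 45 mm beside it
- rod_tip (a point): round end of the pin. Seated, it is 9.5 mm inside the hole mouth
- cake_a: boxed round cake in the case's right half, clear tub 90 mm wide, 57 mm high, pink foil; origin under its centre
- cake_b: boxed round cake beside it, same size, beige; origin under its centre
- cake_c: boxed round cake, pink, on the table to the left of the case; origin under its centre
- flask: black drinking flask, 72 mm wide, 230 mm high, on the table to the right of the case; origin under its centre

How it is judged:
On the way, in this order (a step that is already met when the one before it is completed fails the run):
1. the lid has been lifted well open, past 57 degrees, by the fingers at its bar handle (value of joint lid_angle above 1 rad and contact force between the fingers and lid above 0.5 N and distance between the grasp point and handle below 0.06 m), for 0.2 s.
2. the rod's pin is in the holding hole, at least 7.5 mm deep (z of rod_tip in the frame of hole above 0.0075 m and x of rod_tip in the frame of hole between -0.006 and 0.006 m and y of rod_tip in the frame of hole between -0.006 and 0.006 m), for 0.2 s.
At the end, for the whole second after the job is handed in: The pin is at least 7.5 mm inside the holding hole and within 6 mm of its centre, the lid rests on the rod (over 0.5 N) at 0.83 to 0.895 rad, both at rest and let go; each cake and the flask within 30 mm of where it stood (all of step 2 and contact force between rod and lid above 0.5 N and value of joint lid_angle between 0.83 and 0.895 rad and velocity of joint lid_angle between -0.01 and 0.01 rad/s and linear speed of rod below 0.01 m/s and distance of each of cake_a, cake_b, cake_c, flask from where it was at the start of the episode below 0.03 m); the robot touches nothing.
It fails at once if the rod is forced against the lid with more than 15 N (contact force between rod and lid above 15 N).
It fails at once if a cake or the flask is shifted by more than 30 mm or tipped by more than 20 degrees (distance of any of cake_a, cake_b, cake_c, flask from where it was at the start of the episode above 0.03 m or angle between any of cake_a, cake_b, cake_c, flask's own z axis and vertical above 0.35 rad).
It also fails if it takes over 72 s, if anything falls off the work surface, if the arm or the gripper's body presses on something with over 40 N, if the wrist force passes 120 N, or if a joint passes its speed limit or range.

ROBOT

A 6-joint arm with a two-finger parallel gripper is mounted at the origin on the work surface. World frame = base frame: x ahead of the robot, y to its left, z up, the work surface at z = 0. Lengths are in m, angles in rad, forces in N, time in s.
With the tool pointing down it reaches from about 0.225 to 0.875 m from the base axis. Payload 3.4 kg.
Tool frame: the origin (TCP) lies at the very end of the fingers, on their centre line; the grasp point (between the pads) lies 19 mm behind it; x points along the fingers, y is the direction in which the jaws open and shut, and the axes are right-handed (so a half turn about x gives the same grasp; the last joint's range is limited). The gripper opens to 85 mm and grips with 20 to 120 N. Pads are 22 mm wide; open, the fingers measure 114 mm over their backs; the gripper's body (76 mm by 85 mm) begins 54 mm behind the grasp point. The pads swing forward as they close: fully open they stand 13 mm farther back than shut.
Start: joints at [-1.388, 0.276, 1.505, -0, 1.361, -0.121], TCP at [0.172, -0.549, 0.194] pointing down, gripper open.
Joint ranges: [-2.89, 2.89], [-0.75, 2.08], [0.22, 2.7], [-1.18, 4.32], [0.11, 2.71], [-2.7, 2.7]. Speed limits (rad/s): [2.57, 2.57, 3.14, 3.14, 3.14, 3.14].

INTERFACE

Orientations are given as a unit quaternion [w, x, y, z].
In Python, from rig import manip gives the robot as it stands. The module is installed in compiled form; this text tells all that it offers.
- The arm moves only by the tool play_rows, never from a script. Its argument "plan" is a list that holds one entry, the list of rows, each a list of 5 numbers: the closure, from 0 (fully open) to 1 (shut), then the shift along the tool's x, y, z in m, then the turn about the tool's x in degrees. A call has 1 to 12 rows; each row is the pose to reach, as a shift and turn from the pose measured when the call began, along the tool's axes at that moment; what a row does not reach only later rows make up. A row lasts 1/10 s, in which the tool goes at most 50 mm and 8.59 degrees, less where a joint would pass 70% of its speed; a pose out of reach is approached as far as the arm can. A call with a gripper value outside its range is refused whole. The fingers move at their own pace and stop on an object; "grip_force" is the grip in N (left out, the last holds). Time passes only in rows, so rows that repeat a pose let the fingers close. It gives the time, the measured TCP pose, the force and the opening at its end, in the units of the state.
- manip.get_state(): the state, without advancing time (a new reading comes with each control period).
- manip.get_image(name): name is "side" or "top" or "wrist"; returns (picture, depth): 420x560x3 uint8, red, green, blue; 420x560 float32, m along the optical axis (not along the pixel's ray), 0 where there is no reading.
- manip.camera_params(name): a dict with "intrinsics" (3x3 intrinsics, pixels), "R" (3x3) and "t" (3): a world point X has camera coordinates R X + t; the wrist camera has in their place "mount" (4x4, takes a point from camera to tool coordinates, whose origin is the TCP and whose axes are the tool frame's). Camera axes: x right, y down, z forward; pixel columns grow to the right and rows downward; lengths in m; the calibration is good to about 2 mm. A picture is of the moment at which its call begins: read the wrist's pose just before it. camera_params takes no time and is no camera call.
- manip.sign_off(): hands the job in, once; it reports no verdict.
The state is a dict: "clock": time; "qpos": joint angles; "qd": joint speeds; "effort": joint torques, N m; "position": TCP position; "ee_rot": TCP orientation; "contact_force": force on the tool from outside, world axes, zero at the start; "moment": the same for the moment, N m; "width": finger opening in m.
Only numpy, scipy, OpenCV 4.12 (cv2) and the standard library are available. Lean on these libraries where they do the work, as an engineer would, in place of code of your own. Each camera call takes 0.05 s, during which the arm holds its last target.

## Working session

There is one attempt and no reset: what is moved stays moved. The work goes in short steps, Python scripts to look and compute and a tool call to move; the robot and the scene stay as the last step left them, time stands still between calls to the robot, and variables do not carry over. Pictures are saved under pics/ and viewed, and the job is handed in when it is done.

Besides the shell and the picture viewer there is one more tool, called as name(argument=value, ...), one argument or row to a line, values as JSON. play_rows: Moves the arm, as the interface text tells. Its arguments: {"type":"object","properties":{"plan":{"type":"array","items":{"type":"array","items":{"type":"array","items":{"type":"number"}}}},"grip_force":{"type":"number"}},"required":["plan"]}

```bash
ls; mkdir -p pics; cat > h.py <<'E'
import numpy as np, cv2
from rig import manip
from scipy.spatial.transform import Rotation as R
def rot(q): return R.from_quat([q[1],q[2],q[3],q[0]]).as_matrix()
def pix2w(name,u,v,d):
    p=manip.camera_params(name);K=np.array(p["intrinsics"])
    c=np.array([(u-K[0,2])/K[0,0]*d,(v-K[1,2])/K[1,1]*d,d])
    return np.array(p["R"]).T@(c-np.array(p["t"]))
E
python3 - <<'E'
from h import *
s=manip.get_state();print(s)
for n in ("side","top"):
    im,d=manip.get_image(n);cv2.imwrite(f"pics/{n}0.png",im[:,:,::-1]);np.save(f"{n}0.npy",d)
    p=manip.camera_params(n);print(n,p, -np.array(p["R"]).T@np.array(p["t"]))
print(manip.camera_params("wrist"))
E
```

```text
pics
{'clock': 0.0, 'qpos': array([-1.38802867e+00,  2.76635677e-01,  1.50616900e+00,  9.72018423e-06,
        1.36069737e+00, -1.20963139e-01]), 'qd': array([ 0.0011105 , -0.00024894, -0.00013327,  0.00177565,  0.00036168,
       -0.00049918]), 'effort': array([ 4.65169542e-04, -4.16765249e+01, -2.45801729e+01,  7.33752336e-05,
        1.08628583e-02,  1.00577125e-06]), 'position': array([ 0.17187898, -0.54806833,  0.1932023 ]), 'ee_rot': array([-0.10629714, -0.6989507 , -0.10764685,  0.69898569]), 'contact_force': array([ 0.05203949, -0.14176399,  0.63669862]), 'moment': array([-0.03661695,  0.00480342,  0.06598351]), 'width': 0.08529450662370056}
side {'intrinsics': array([[400.19390542,   0.        , 278.66215888],
       [  0.        , 400.19390542, 205.52796514],
       [  0.        ,   0.        ,   1.        ]]), 'R': array([[ 0.83111257, -0.55556285, -0.02453176],
       [-0.31109862, -0.42792764, -0.84858446],
       [ 0.46094418,  0.71290101, -0.52849088]]), 't': array([-0.5297121 ,  0.27859267,  0.5795972 ])} [ 0.25975823 -0.58826629  0.52972647]
top {'intrinsics': array(
[... 211 characters left out ...]
0.98760042, -0.0110885 , -0.15659649],
       [ 0.15680555, -0.02152093, -0.98739499]]), 't': array([-0.03552594,  0.64448877,  0.98826815])} [ 0.48180069 -0.00710067  1.07755255]
{'intrinsics': array([[314.6291651 ,   0.        , 284.65846902],
       [  0.        , 314.6291651 , 203.26532979],
       [  0.        ,   0.        ,   1.        ]]), 'mount': array([[ 1.41476756e-04, -2.61945951e-01,  9.65082535e-01,
        -1.80443044e-01],
       [ 9.99999876e-01, -4.24699258e-04, -2.61868784e-04,
         3.66118161e-04],
       [ 4.78465304e-04,  9.65082452e-01,  2.61945858e-01,
        -6.68640400e-02],
       [ 0.00000000e+00,  0.00000000e+00,  0.00000000e+00,
         1.00000000e+00]])}
```

View pics/side0.png

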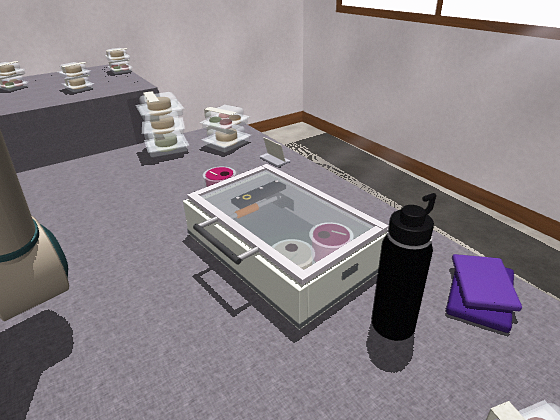

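View pics/top0.png

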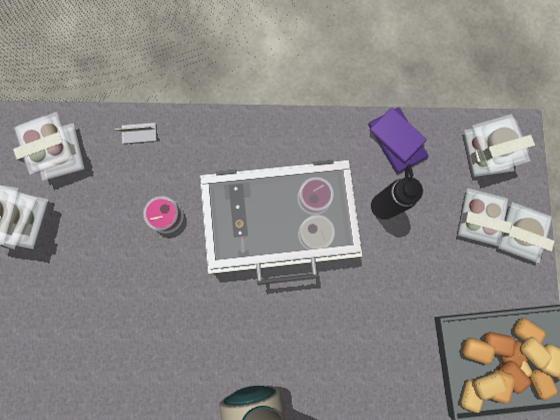

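The side view shows the chest with its handle bar around (222,243). In the top view, the lid frame corners are near (202,176), (349,162), (361,257) and (210,271), and the bar is near (287,270). I'll enlarge both.

```bash
python3 - <<'E'
import cv2
im=cv2.imread("pics/top0.png");cv2.imwrite("pics/top0c.png",cv2.resize(im[150:300,185:375],None,fx=4,fy=4,interpolation=cv2.INTER_CUBIC))
im=cv2.imread("pics/side0.png");cv2.imwrite("pics/side0c.png",cv2.resize(im[155:355,175:395],None,fx=3,fy=3,interpolation=cv2.INTER_CUBIC))
E
```

```text
(no output)
```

View pics/top0c.png

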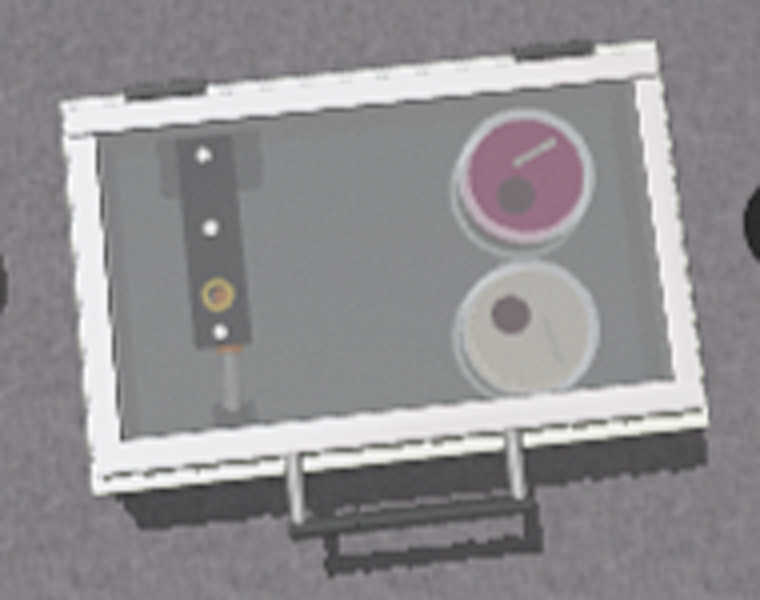

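View pics/side0c.png

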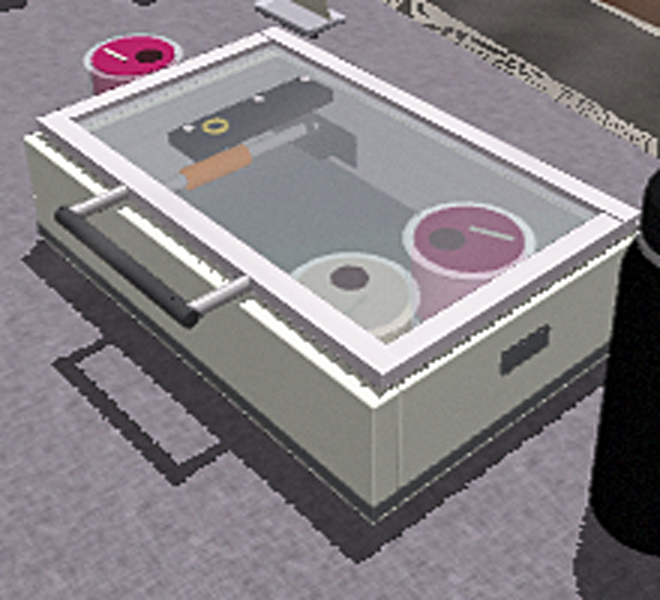

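```bash
cat > fit.py <<'E'
from h import *
from scipy.optimize import least_squares
p=manip.camera_params("top");K=np.array(p["intrinsics"]);Rm=np.array(p["R"]);t=np.array(p["t"])
p2=manip.camera_params("side");K2=np.array(p2["intrinsics"]);R2=np.array(p2["R"]);t2=np.array(p2["t"])
L=np.array([[6,180,12],[6,-180,12],[-258,71,6],[-258,-71,6],[-115,100,-10],[-189,100,60-91]])/1000
P=np.array([[62,102],[656,42],[293,530],[538,503],[218,295],[233,408]])/4+[185,150]
Ls=np.array([[-214,180,12],[-214,-180,12],[-258,71,6],[-258,-71,6],[-115,100,-10]])/1000
Ps=np.array([[38,120],[388,375],[62,214],[193,316],[215,126]])/3+[175,155]
def w(q,L):
    c,s=np.cos(q[2]),np.sin(q[2])
    return np.c_[q[0]+c*L[:,0]-s*L[:,1],q[1]+s*L[:,0]+c*L[:,1],0.091+L[:,2]]
def proj(X,K,R,t):
    c=(R@X.T).T+t; c=(K@c.T).T; return c[:,:2]/c[:,2:]
f=lambda q:np.r_[(proj(w(q,L),K,Rm,t)-P).ravel(),(proj(w(q,Ls),K2,R2,t2)-Ps).ravel()]
if __name__=="__main__":
    r=least_squares(f,[0.6,0,0.1],loss="soft_l1");print(r.x);print(f(r.x).reshape(-1,2).round(1))
    for nm,l in (("hinge",[0,0,0]),("handle",[-.258,0,.006]),("hole",[-.115,.1,-.01]),("pivot",[-.189,.1,-.031])): print(nm,w(r.x,np.array([l])))
    s=manip.get_state();print(rot(s["ee_rot"]).round(3))
E
python3 fit.py
```

```text
[ 0.73412766 -0.00971044  0.12346041]
[[ 1.   1.4]
 [-0.4  0.6]
 [-0.1 -0.8]
 [-1.3 -1.1]
 [ 0.8  0. ]
 [ 0.7  2.6]
 [-0.6 -1.3]
 [-0.5 -1.3]
 [ 0.3 -1. ]
 [ 0.5  0.3]
 [ 0.5  3.3]]
hinge [[ 0.73412766 -0.00971044  0.091     ]]
handle [[ 0.47809144 -0.04148236  0.097     ]]
hole [[0.60768829 0.0753665  0.081     ]]
pivot [[0.53425154 0.06625362 0.06      ]]
[[-0.     0.299 -0.954]
 [ 0.002 -0.954 -0.299]
 [-1.    -0.002 -0.   ]]
```

```bash
cat >> h.py <<'E'
HQ=np.array([0.73413,-0.00971,0.12346])
cy,sy=np.cos(HQ[2]),np.sin(HQ[2])
ux=np.array([cy,sy,0]);uy=np.array([-sy,cy,0]);uz=np.array([0,0,1.])
HG=np.array([HQ[0],HQ[1],.091])
def lidpt(th,x,y,z): # lid-frame point in world, lid open th
    c,s=np.cos(th),np.sin(th)
    return HG+ux*(x*c+z*s)+uy*y+uz*(-x*s+z*c)
def shift(P,s=None):
    s=s or manip.get_state()
    return (rot(s["ee_rot"]).T@(np.array(P)-s["position"])).round(4)
def st():
    s=manip.get_state();Rm=rot(s["ee_rot"])
    print("t",round(s["clock"],2),"pos",s["position"].round(4),"F",s["contact_force"].round(1),"M",s["moment"].round(2),"w",round(s["width"],4),"yaw y",np.degrees(np.arctan2(Rm[1,1],Rm[0,1])).round(1),"x",Rm[:,0].round(3));return s
E
python3 - <<'E'
from h import *
s=st()
h=lidpt(0,-.258,0,.006);print(h,shift(h+[-.001,0,.10]),shift(h+[-.001,0,-.02]))
d=np.load("top0.npy")
# flask & lid depth check
for u,v in ((240,262),(300,255),(287,168),(163,213),(405,190)):
    print(u,v,pix2w("top",u,v,d[v,u]).round(3))
E
```

```text
t 0.1 pos [ 0.1719 -0.5481  0.1933] F [-0.6  0.3 -0.1] M [-0.04 -0.01 -0.01] w 0.0858 yaw y -72.6 x [-0.     0.002 -1.   ]
[ 0.47809377 -0.04148182  0.097     ] [-0.0029 -0.3922 -0.4428] [ 0.1171 -0.392  -0.4427]
240 262 [0.515 0.072 0.105]
300 255 [ 0.532 -0.069  0.099]
287 168 [ 0.746 -0.037  0.089]
163 213 [0.635 0.269 0.059]
405 190 [ 0.665 -0.284  0.227]
```

play_rows(
  plan=[
    [[0.3,0,-0.033,-0.037,-7],[0.5,0,-0.066,-0.074,-14],[0.67,0,-0.099,-0.111,-21],[0.67,0,-0.132,-0.148,-28],[0.67,0,-0.165,-0.185,-35],[0.67,0,-0.198,-0.222,-42],[0.67,0,-0.231,-0.259,-49],[0.67,0,-0.264,-0.296,-56],[0.67,0,-0.3,-0.336,-63],[0.67,0,-0.336,-0.378,-70],[0.67,0,-0.37,-0.416,-76],[0.67,0,-0.392,-0.443,-79.7]],
  ],
  grip_force=60,
)

```text
clock: 1.3
position: [0.4778, -0.0392, 0.1939]
ee_rot: [0.53, 0.467, 0.532, -0.467]
contact_force: [1.4, -0.1, 0.4]
width: 0.0282
```

```bash
python3 - <<'E'
from h import *
s=st();print(s["qpos"].round(3))
h=lidpt(0,-.258,0,.006);print(shift(h,s))
for n in ("wrist","side","top"):
    im,d=manip.get_image(n);cv2.imwrite(f"pics/{n}1.png",im[:,:,::-1]);np.save(f"{n}1.npy",d)
E
```

```text
t 1.3 pos [ 0.4778 -0.0392  0.1939] F [ 1.4 -0.1  0.4] M [-0.02 -0.02 -0.05] w 0.0282 yaw y 7.3 x [-0.     0.002 -1.   ]
[-0.228  0.132  1.696  0.002  1.315 -0.357]
[0.0969 0.     0.0025]
```

View pics/wrist1.png

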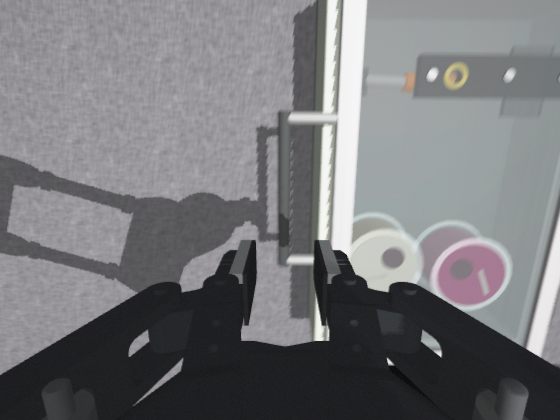

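View pics/side1.png

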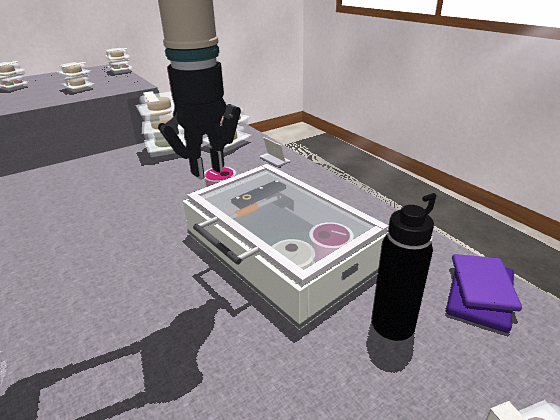

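View pics/top1.png

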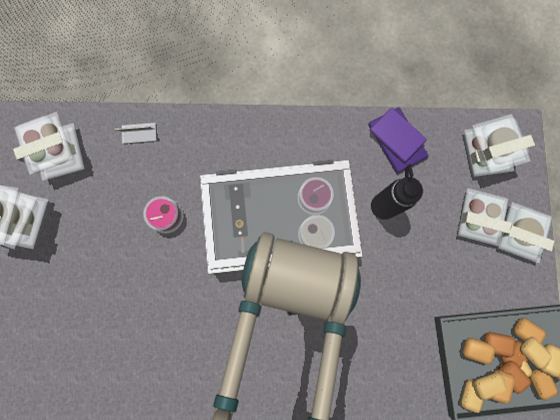

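The wrist view shows the bar vertical at u≈284 (v 112–265), midway between the fingers (u≈245–330). The side and top views show a wide wrist block above the gripper, so I'll measure its profile.

```bash
python3 - <<'E'
from h import *
s=st();T=s["position"]
for n in ("side","top"):
    d=np.load(f"{n}1.npy");p=manip.camera_params(n);K=np.array(p["intrinsics"])
    v,u=np.mgrid[0:420,0:560]
    c=np.stack([(u-K[0,2])/K[0,0]*d,(v-K[1,2])/K[1,1]*d,d],-1)[d>0]
    W=(c-np.array(p["t"]))@np.array(p["R"])
    q=W-T; q=q[(np.hypot(q[:,0],q[:,1])<.16)&(W[:,2]>.15)]
    a=q@ux;b=q@uy
    print(n)
    for z in np.arange(0,.4,.02):
        m=(q[:,2]>=z)&(q[:,2]<z+.02)
        if m.sum()>5: print(round(z,2),m.sum(),"x",np.percentile(a[m],[1,99]).round(3),"y",np.percentile(b[m],[1,99]).round(3))
E
```

```text
t 1.45 pos [ 0.478  -0.0393  0.1935] F [-0.3 -1.  -0.4] M [ 0.04 -0.   -0.04] w 0.0283 yaw y 7.4 x [-0.001  0.002 -1.   ]
side
0.02 23 x [-0.016  0.026] y [-0.006  0.015]
0.04 266 x [-0.023  0.032] y [-0.008  0.014]
0.06 280 x [-0.025  0.033] y [-0.008  0.015]
0.08 604 x [-0.046  0.054] y [-0.01   0.015]
0.1 741 x [-0.055  0.062] y [-0.014  0.018]
0.12 997 x [-0.061  0.067] y [-0.017  0.014]
0.14 682 x [-0.043  0.045] y [-0.016  0.009]
0.16 599 x [-0.034  0.03 ] y [-0.034  0.012]
0.18 784 x [-0.033  0.031] y [-0.035  0.014]
0.2 846 x [-0.033  0.033] y [-0.035  0.018]
0.22 790 x [-0.033  0.029] y [-0.034  0.012]
0.24 899 x [-0.032  0.029] y [-0.034  0.013]
0.26 911 x [-0.031  0.029] y [-0.033  0.011]
0.28 663 x [-0.031  0.029] y [-0.033  0.011]
top
0.12 26 x [-0.063  0.068] y [-0.008  0.015]
0.38 16 x [-0.042  0.049] y [-0.046  0.047]
```

play_rows(
  plan=[
    [[0.67,0.025,0,0.002,0],[0.67,0.05,0,0.002,0],[0.67,0.075,0,0.002,0],[0.67,0.095,-0.001,0.002,0],[0.67,0.108,-0.001,0.002,0],[0.67,0.115,-0.001,0.002,0],[0.67,0.115,-0.001,0.002,0]],
  ],
)

```text
clock: 2.15
position: [0.4759, -0.0419, 0.0777]
ee_rot: [0.529, 0.467, 0.532, -0.467]
contact_force: [0.3, -0.7, -0.3]
width: 0.0281
```

```bash
python3 - <<'E'
from h import *
s=st();h=lidpt(0,-.258,0,.006);print(shift(h,s))
for n in ("wrist",):
    im,d=manip.get_image(n);cv2.imwrite(f"pics/{n}2.png",im[:,:,::-1])
E
```

```text
t 2.15 pos [ 0.4759 -0.0419  0.0777] F [ 0.3 -0.7 -0.3] M [-0.02  0.01  0.02] w 0.0281 yaw y 7.3 x [-0.004  0.002 -1.   ]
[-0.0193  0.0022 -0.0002]
```

View pics/wrist2.png

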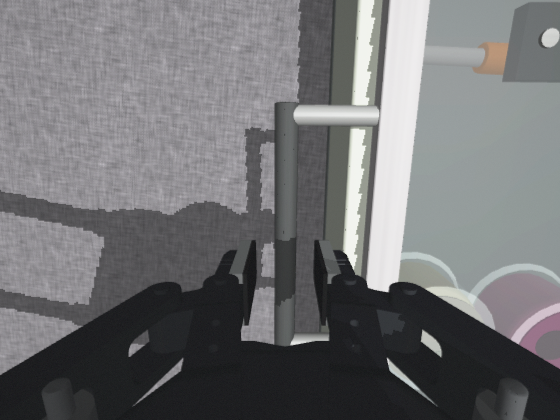

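The bar (u≈286) lies between the pads (u 255 and 315), with no contact force. Closing.

play_rows(
  plan=[
    [[0.85,0,0,0,0],[1,0,0,0,0],[1,0,0,0,0],[1,0,0,0,0],[1,0,0,0,0]],
  ],
)

```text
clock: 2.7
position: [0.4769, -0.0418, 0.0787]
ee_rot: [0.53, 0.467, 0.532, -0.467]
contact_force: [0.1, 0.2, 0.6]
width: -0.0001
```

```bash
python3 - <<'E'
from h import *
s=st();h=lidpt(0,-.258,0,.006);print(shift(h,s))
Rm=rot(s["ee_rot"])
h0=lidpt(0,-.258,0,.006)
for th in np.arange(.03,1.36,.03):
    D=Rm.T@(lidpt(th,-.258,0,.006)-h0);print(round(th,2),D.round(4))
E
```

```text
t 2.7 pos [ 0.4769 -0.0418  0.0787] F [0.1 0.2 0.6] M [-0.01 -0.01  0.02] w -0.0001 yaw y 7.3 x [-0.001  0.002 -1.   ]
[-0.0183  0.0013 -0.0002]
0.03 [-0.0077  0.0003 -0.    ]
0.06 [-0.0155  0.0008 -0.    ]
0.09 [-0.0232  0.0016 -0.    ]
0.12 [-0.0308  0.0025 -0.0001]
0.15 [-0.0385  0.0038 -0.0001]
0.18 [-0.0461  0.0052 -0.0001]
0.21 [-0.0537  0.0069 -0.0001]
0.24 [-0.0612  0.0088 -0.0001]
0.27 [-0.0686  0.0109 -0.0001]
0.3 [-0.076   0.0132 -0.0001]
0.33 [-0.0833  0.0158 -0.0001]
0.36 [-0.0905  0.0186 -0.0001]
0.39 [-0.0977  0.0215 -0.0001]
0.42 [-1.047e-01  2.480e-02 -1.000e-04]
0.45 [-1.117e-01  2.820e-02 -1.000e-04]
0.48 [-1.185e-01  3.180e-02 -1.000e-04]
0.51 [-1.252e-01  3.560e-02 -1.000e-04]
0.54 [-1.318e-01  3.960e-02 -1.000e-04]
0.57 [-1.383e-01  4.390e-02 -1.000e-04]
0.6 [-1.447e-01  4.830e-02 -1.000e-04]
0.63 [-1.509e-01  5.290e-02 -1.000e-04]
0.66 [-1.57e-01  5.77e-02 -1.00e-04]
0.69 [-1.629e-01  6.270e-02 -1.000e-04]
0.72 [-1.687e-01  6.780e-02 -1.000e-04]
0.75 [-0.1743  0.0731 -0.    ]
0.78 [-0.1798  0.0786 -0.    ]
0.81 [-0.1851  0.0842 -0.    ]
0.84 [-0.1902  0.09    0.    ]
0.87 [-0.1952  0.096   0.    ]
0.9 [-0.1999  0.1021  0.    ]
0.93 [-2.045e-01  1.083e-01  1.000e-04]
0.96 [-2.089e-01  1.147e-01  1.000e-04]
0.99 [-2.131e-01  1.212e-01  1.000e-04]
1.02 [-2.171e-01  1.278e-01  1.000e-04]
1.05 [-2.209e-01  1.346e-01  1.000e-04]
1.08 [-2.245e-01  1.414e-01  2.000e-04]
1.11 [-2.279e-01  1.484e-01  2.000e-04]
1.14 [-2.311e-01  1.555e-01  2.000e-04]
1.17 [-2.341e-01  1.626e-01  2.000e-04]
1.2 [-0.2368  0.1698  0.0003]
1.23 [-0.2394  0.1772  0.0003]
1.26 [-0.2417  0.1845  0.0003]
1.29 [-0.2438  0.192   0.0003]
1.32 [-0.2456  0.1995  0.0004]
1.35 [-0.2473  0.2071  0.0004]
```

Width is 0, so the pads missed the bar. Looking before I go on.

```bash
python3 - <<'E'
from h import *
for n in ("wrist","side"):
    im,d=manip.get_image(n)
    if n=="side": im=cv2.resize(im[60:330,100:400],None,fx=2.2,fy=2.2,interpolation=cv2.INTER_CUBIC)
    else: print(d[150:300:25,286],d[270:340:10,286])
    cv2.imwrite(f"pics/{n}3.png",im[:,:,::-1])
E
```

```text
[0.15394348 0.15686743 0.16164811 0.1642373  0.13671505 0.11551531] [0.11863103 0.11725589 0.11722582 0.11859512 0.11973298 0.12106828
 0.18032087]
```

View pics/wrist3.png

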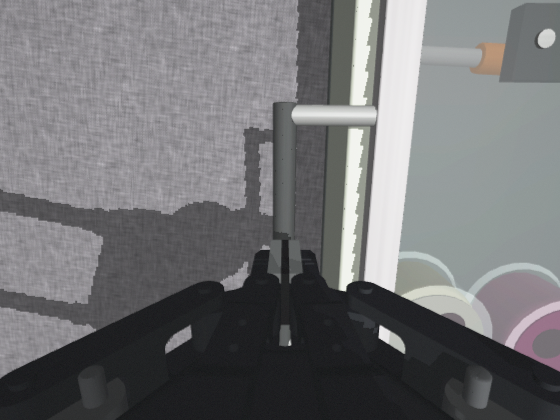

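View pics/side3.png

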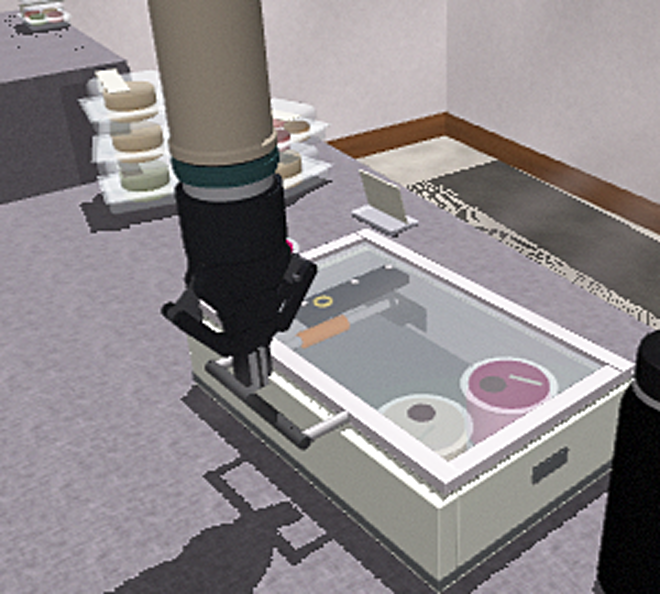

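```bash
python3 - <<'E'
from h import *
s=st();im,d=manip.get_image("wrist");p=manip.camera_params("wrist");K=np.array(p["intrinsics"]);M=np.array(p["mount"]);Rm=rot(s["ee_rot"])
def wp(u,v,d): 
    c=np.array([(u-K[0,2])/K[0,0]*d,(v-K[1,2])/K[1,1]*d,d,1]);t=(M@c)[:3];return t.round(4),(s["position"]+Rm@t).round(4)
for u,v in ((286,110),(284,150),(284,200),(283,225),(286,245),(286,250),(275,250),(297,250),(286,280),(286,330),(286,338),(330,115),(395,200),(395,120)):
    print(u,v,d[v,u].round(4),*wp(u,v,d[v,u]))
E
```

```text
t 2.8 pos [ 0.4768 -0.0418  0.0786] F [-0.6  0.4 -0.2] M [-0.13  0.01 -0.01] w -0.0003 yaw y 7.3 x [-0.002  0.002 -1.   ]
286 110 0.1488 [-0.0253  0.0014 -0.0695] [0.4693 0.0273 0.104 ]
284 150 0.1554 [-0.0236  0.0004 -0.0506] [0.4708 0.0084 0.1023]
284 200 0.1599 [-0.0257  0.0004 -0.0257] [ 0.474  -0.0164  0.1043]
283 225 0.1647 [-0.0244 -0.0001 -0.0118] [ 0.4752 -0.0302  0.1031]
286 245 0.1419 [-0.0484  0.0014 -0.0106] [ 0.4768 -0.0312  0.127 ]
286 250 0.1366 [-0.0539  0.0013 -0.0106] [ 0.4768 -0.0313  0.1325]
275 250 0.1356 [-0.0548 -0.0034 -0.011 ] [ 0.4721 -0.0315  0.1334]
297 250 0.1355 [-0.0549  0.0061 -0.011 ] [ 0.4815 -0.0303  0.1335]
286 280 0.1169 [-0.0751  0.0013 -0.0078] [ 0.4772 -0.0341  0.1537]
286 330 0.1819 [-0.024   0.0015  0.0524] [ 0.485  -0.0937  0.1025]
286 338 0.1821 [-0.0251  0.0015  0.057 ] [ 0.4856 -0.0982  0.1035]
330 115 0.1509 [-0.0237  0.0225 -0.0673] [0.4906 0.0277 0.1024]
395 200 0.16 [-0.0255  0.0569 -0.0256] [ 0.53   -0.0092  0.1041]
395 120 0.1511 [-0.0241  0.0538 -0.0649] [0.5219 0.0294 0.1027]
```

```bash
python3 - <<'E'
from h import *
s=st();im,d=manip.get_image("wrist");p=manip.camera_params("wrist");K=np.array(p["intrinsics"]);M=np.array(p["mount"])
def wp(u,v,d): 
    c=np.array([(u-K[0,2])/K[0,0]*d,(v-K[1,2])/K[1,1]*d,d,1]);return (M@c)[:3].round(4)
for v in range(228,256,2):
    print(v,[ (u,*wp(u,v,d[v,u])) for u in (276,286,296)],im[v,286])
cv2.imwrite("pics/w4.png",cv2.resize(im[190:350,200:370],None,fx=4,fy=3.7,interpolation=cv2.INTER_CUBIC)[:,:,::-1])
im,d=manip.get_image("side")
cv2.imwrite("pics/s4.png",cv2.resize(im[190:280,170:290],None,fx=6,fy=6,interpolation=cv2.INTER_CUBIC)[:,:,::-1])
for v in range(215,245,2):
    print(v,[(u,*pix2w("side",u,v,d[v,u]).round(3)) for u in (210,215,220)])
E
```

```text
t 2.85 pos [ 0.4768 -0.0418  0.0785] F [ 0.5 -0.7  0.3] M [ 0.01  0.06 -0.04] w -0.0003 yaw y 7.3 x [-0.002  0.002 -1.   ]
228 [(276, np.float64(-0.0243), np.float64(-0.0038), np.float64(-0.0101)), (286, np.float64(-0.026), np.float64(0.0014), np.float64(-0.0107)), (296, np.float64(0.0786), np.float64(0.0106), np.float64(0.0266))] [102 105 105]
230 [(276, np.float64(-0.023), np.float64(-0.0039), np.float64(-0.0085)), (286, np.float64(-0.0244), np.float64(0.0014), np.float64(-0.009)), (296, np.float64(0.0785), np.float64(0.0106), np.float64(0.0285))] [102 105 105]
232 [(276, np.float64(-0.0238), np.float64(-0.0038), np.float64(-0.0077)), (286, np.float64(-0.0255), np.float64(0.0014), np.float64(-0.0083)), (296, np.float64(0.078), np.float64(0.0106), np.float64(0.0301))] [100 103 104]
234 [(276, np.float64(-0.023), np.float64(-0.0039), np.float64(-0.0063)), (286, np.float64(-0.0248), np.float64(0.0014), np.float64(-0.0069)), (296, np.float64(0.0773), np.float64(0.0106), np.float64(0.0317))] [59 61 60]
236 [(276, np.float64(-0.0234), np.float64(-0.0039), np.float64(-0.0053)), (286, np.f
[... 4423 characters left out ...]
.472), np.float64(-0.053), np.float64(0.117)), (220, np.float64(0.504), np.float64(0.002), np.float64(0.071))]
239 [(210, np.float64(0.471), np.float64(-0.029), np.float64(0.099)), (215, np.float64(0.478), np.float64(-0.036), np.float64(0.1)), (220, np.float64(0.504), np.float64(0.005), np.float64(0.064))]
241 [(210, np.float64(0.47), np.float64(-0.032), np.float64(0.097)), (215, np.float64(0.475), np.float64(-0.043), np.float64(0.101)), (220, np.float64(0.504), np.float64(0.005), np.float64(0.059))]
243 [(210, np.float64(0.5), np.float64(0.049), np.float64(0.029)), (215, np.float64(0.473), np.float64(-0.047), np.float64(0.1)), (220, np.float64(0.479), np.float64(-0.054), np.float64(0.102))]
```

View pics/w4.png

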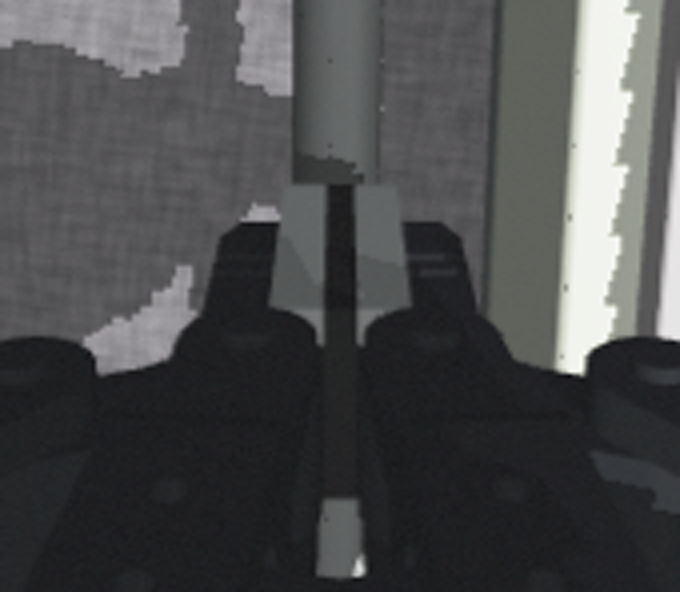

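View pics/s4.png

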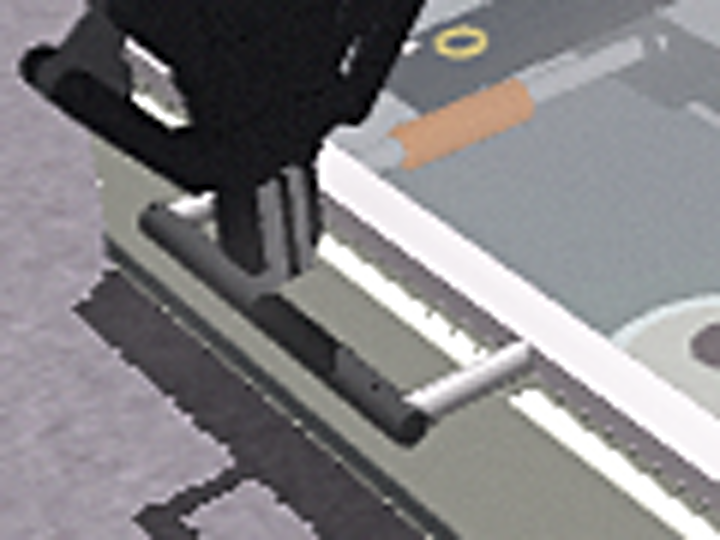

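The fingers end about 40 mm short of the reported TCP: both depth views put the tips at z≈0.116–0.12, above the bar top (0.103). I'll reopen, go 39 mm lower and close again.

play_rows(
  plan=[
    [[0.67,0,0,0,0],[0.67,0,0,0,0],[0.67,0,0,0,0],[0.67,0.012,0,0,0],[0.67,0.026,0,0,0],[0.67,0.038,0,0,0],[0.67,0.039,0,0,0],[0.85,0.039,0.001,0,0],[1,0.039,0.001,0,0],[1,0.039,0.001,0,0],[1,0.039,0.001,0,0],[1,0.039,0.001,0,0]],
  ],
  grip_force=60,
)

```text
clock: 4.15
position: [0.4759, -0.0418, 0.0395]
ee_rot: [0.529, 0.466, 0.533, -0.468]
contact_force: [-5.1, -1.3, 1.1]
width: 0.0101
```

```bash
python3 - <<'E'
from h import *
s=st();print(shift(lidpt(0,-.258,0,.006),s))
im,d=manip.get_image("side");cv2.imwrite("pics/s5.png",im[:,:,::-1])
p=manip.camera_params("side");K=np.array(p["intrinsics"])
v,u=np.mgrid[0:420,0:560]
c=np.stack([(u-K[0,2])/K[0,0]*d,(v-K[1,2])/K[1,1]*d,d],-1)[d>0]
W=(c-np.array(p["t"]))@np.array(p["R"]);q=W-s["position"];q=q[np.hypot(q[:,0],q[:,1])<.2]
a=q@ux;b=q@uy
for z in np.arange(.24,.5,.02):
    m=(q[:,2]>=z)&(q[:,2]<z+.02)
    if m.sum()>5: print(round(z,2),m.sum(),"x",np.percentile(a[m],[1,99]).round(3),"y",np.percentile(b[m],[1,99]).round(3))
E
```

```text
t 4.15 pos [ 0.4759 -0.0418  0.0395] F [-5.1 -1.3  1.1] M [-0.32  0.77 -0.01] w 0.0101 yaw y 7.3 x [-0.005  0.002 -1.   ]
[-0.0575  0.002  -0.0001]
0.24 621 x [-0.035  0.028] y [-0.038  0.01 ]
0.26 600 x [-0.033  0.027] y [-0.037  0.008]
0.28 637 x [-0.033  0.027] y [-0.037  0.007]
0.3 670 x [-0.033  0.027] y [-0.037  0.007]
0.32 702 x [-0.033  0.026] y [-0.037  0.007]
0.34 623 x [-0.035  0.028] y [-0.053  0.008]
0.36 725 x [-0.048  0.013] y [-0.065  0.014]
0.38 1146 x [-0.055  0.021] y [-0.07   0.053]
0.4 1286 x [-0.055  0.021] y [-0.069  0.052]
0.42 1609 x [-0.073  0.03 ] y [-0.066  0.051]
0.44 523 x [-0.093  0.026] y [-0.056  0.055]
```

View pics/s5.png

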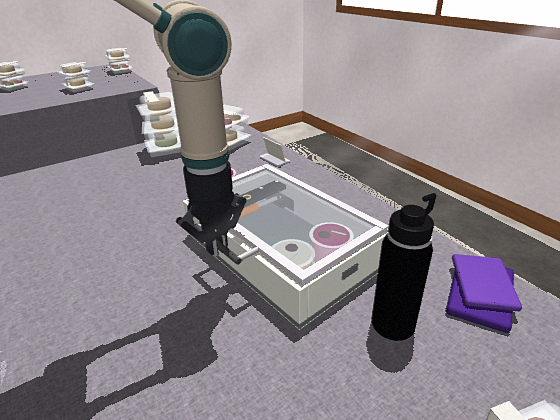

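Gripped: width is 10 mm on the bar, with small force. Lifting along the arc now.

play_rows(
  plan=[
    [[1,-0.0077,0.002,0,0],[1,-0.0155,0.0028,0,0],[1,-0.0232,0.0036,0,0],[1,-0.0308,0.0045,0,0],[1,-0.0385,0.0058,0,0],[1,-0.0461,0.0072,0,0],[1,-0.0537,0.0089,0,0],[1,-0.0612,0.0108,0,0],[1,-0.0686,0.0129,0,0],[1,-0.076,0.0152,0,0],[1,-0.0833,0.0178,0,0],[1,-0.0905,0.0206,0,0]],
  ],
)

```text
clock: 5.4
position: [0.4928, -0.0397, 0.1289]
ee_rot: [0.527, 0.464, 0.535, -0.47]
contact_force: [-5.5, -3.7, -9.3]
width: 0.0101
```

```bash
cat > arc.py <<'E'
from h import *
import sys
s=st();Rm=rot(s["ee_rot"]);g=s["position"]+Rm@np.array([float(sys.argv[3]) if len(sys.argv)>3 else -.0575,0,0])
v=g-HG;a=v@ux;b=v[2]
# bar in lid frame (-.258, .006): angle offset
off=np.arctan2(.006,.258);r=np.hypot(.258,.006)
th=np.arctan2(b,-a)-off;print("theta from pose",th.round(3),"r",np.hypot(a,b).round(4),"want",r.round(4))
step=float(sys.argv[1]);n=int(sys.argv[2])
g0=lidpt(th,-.258,0,.006)
for i in range(1,n+1): print(round(th+i*step,3),(Rm.T@(lidpt(th+i*step,-.258,0,.006)-g0)).round(4)[:2])
E
python3 arc.py .03 12
```

```text
t 5.4 pos [ 0.4928 -0.0397  0.1289] F [-5.5 -3.7 -9.3] M [-0.69  1.31 -0.08] w 0.0101 yaw y 7.4 x [-0.013  0.001 -1.   ]
theta from pose 0.352 r 0.2606 want 0.2581
0.382 [-0.0072  0.0028]
0.412 [-0.0143  0.0059]
0.442 [-0.0213  0.0092]
0.472 [-0.0282  0.0127]
0.502 [-0.035   0.0164]
0.532 [-0.0417  0.0202]
0.562 [-0.0483  0.0243]
0.592 [-0.0548  0.0286]
0.622 [-0.0611  0.0331]
0.652 [-0.0673  0.0378]
0.682 [-0.0733  0.0426]
0.712 [-0.0792  0.0476]
```

Lifting works as predicted (−9 N, 0.35 rad). Carry on.

play_rows(
  plan=[
    [[1,-0.0072,0.003,0,0],[1,-0.0143,0.006,0,0],[1,-0.0213,0.0095,0,0],[1,-0.0282,0.013,0,0],[1,-0.035,0.017,0,0],[1,-0.0417,0.021,0,0],[1,-0.0483,0.025,0,0],[1,-0.0548,0.0293,0,0],[1,-0.0611,0.0338,0,0],[1,-0.0673,0.0385,0,0],[1,-0.0733,0.0433,0,0],[1,-0.0792,0.0483,0,0]],
  ],
)

```text
clock: 6.6
position: [0.539, -0.0343, 0.2078]
ee_rot: [0.526, 0.462, 0.536, -0.472]
contact_force: [-7.2, -4.2, -7.5]
width: 0.0098
```

```bash
python3 arc.py .03 12
```

```text
t 6.6 pos [ 0.539  -0.0343  0.2078] F [-7.2 -4.2 -7.5] M [-0.75  1.6  -0.13] w 0.0098 yaw y 7.4 x [-0.02  -0.001 -1.   ]
theta from pose 0.705 r 0.2619 want 0.2581
0.735 [-0.0058  0.0051]
0.765 [-0.0115  0.0104]
0.795 [-0.0169  0.0159]
0.825 [-0.0223  0.0215]
0.855 [-0.0274  0.0273]
0.885 [-0.0324  0.0332]
0.915 [-0.0372  0.0393]
0.945 [-0.0418  0.0455]
0.975 [-0.0462  0.0519]
1.005 [-0.0504  0.0584]
1.035 [-0.0545  0.065 ]
1.065 [-0.0583  0.0717]
```

play_rows(
  plan=[
    [[1,-0.0058,0.0055,0,0],[1,-0.0115,0.011,0,0],[1,-0.0169,0.0165,0,0],[1,-0.0223,0.0223,0,0],[1,-0.0274,0.028,0,0],[1,-0.0324,0.034,0,0],[1,-0.0372,0.04,0,0],[1,-0.0418,0.0463,0,0],[1,-0.0462,0.0528,0,0],[1,-0.0504,0.0593,0,0],[1,-0.0545,0.066,0,0],[1,-0.058,0.0727,0,0]],
  ],
)

```text
clock: 7.8
position: [0.6091, -0.026, 0.2662]
ee_rot: [0.525, 0.46, 0.537, -0.474]
contact_force: [-10.4, -5.5, 0.9]
width: 0.0099
```

```bash
python3 arc.py .03 12
```

```text
t 7.8 pos [ 0.6091 -0.026   0.2662] F [-10.4  -5.5   0.9] M [-0.81  1.93 -0.08] w 0.0099 yaw y 7.3 x [-0.026 -0.003 -1.   ]
theta from pose 1.056 r 0.264 want 0.2581
1.086 [-0.0037  0.0068]
1.116 [-0.0073  0.0137]
1.146 [-0.0106  0.0207]
1.176 [-0.0137  0.0278]
1.206 [-0.0166  0.0349]
1.236 [-0.0192  0.0422]
1.266 [-0.0217  0.0496]
1.296 [-0.0239  0.057 ]
1.326 [-0.0259  0.0644]
1.356 [-0.0277  0.072 ]
1.386 [-0.0293  0.0796]
1.416 [-0.0306  0.0872]
```

play_rows(
  plan=[
    [[1,-0.0027,0.0068,0,0],[1,-0.006,0.0137,0,0],[1,-0.0095,0.0207,0,0],[1,-0.0127,0.0278,0,0],[1,-0.0156,0.0349,0,0],[1,-0.0183,0.0422,0,0],[1,-0.0208,0.0496,0,0],[1,-0.0232,0.057,0,0],[1,-0.025,0.0644,0,0],[1,-0.026,0.068,0,0],[1,-0.026,0.07,0,0]],
  ],
)

```text
clock: 8.9
position: [0.6791, -0.0178, 0.2933]
ee_rot: [0.526, 0.46, 0.536, -0.474]
contact_force: [-5.6, -4.4, 2.1]
width: 0.0098
```

```bash
python3 arc.py .03 1; python3 - <<'E'
from h import *
for n in ("wrist","side","top"):
    im,d=manip.get_image(n);cv2.imwrite(f"pics/{n}6.png",im[:,:,::-1]);np.save(n+"6.npy",d)
E
```

```text
t 8.9 pos [ 0.6791 -0.0178  0.2933] F [-5.6 -4.4  2.1] M [-0.7   1.33 -0.04] w 0.0098 yaw y 7.3 x [-0.024 -0.005 -1.   ]
theta from pose 1.342 r 0.2654 want 0.2581
1.372 [-0.0017  0.0076]
```

View pics/wrist6.png

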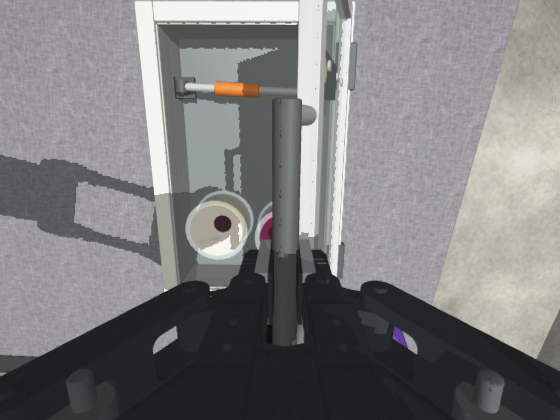

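View pics/side6.png

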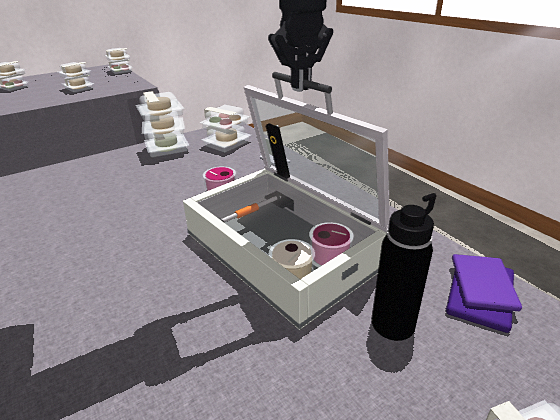

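View pics/top6.png

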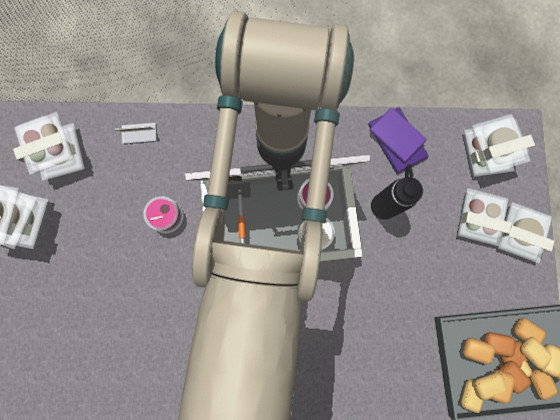

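The lid is at ≈1.33 rad. In the wrist view the rod shows its pivot bracket at ≈(184,87), steel at (205,87) and the orange sleeve at 215–258. I'll measure these.

```bash
python3 - <<'E'
from h import *
s=st();d=np.load("wrist6.npy");p=manip.camera_params("wrist");K=np.array(p["intrinsics"]);M=np.array(p["mount"]);Rm=rot(s["ee_rot"])
piv=HG+ux*-.189+uy*.1+uz*-.031
print("pivot pred",piv)
def wp(u,v,d): 
    c=np.array([(u-K[0,2])/K[0,0]*d,(v-K[1,2])/K[1,1]*d,d,1]);return s["position"]+Rm@(M@c)[:3]
for u,v in ((177,87),(180,82),(184,87),(188,94),(193,87),(200,87),(208,88),(222,88),(237,88),(250,89),(265,91),(290,93)):
    X=wp(u,v,d[v,u]);q=X-piv;print(u,v,d[v,u].round(3),X.round(3),"rodframe",(q@ux).round(4),(q@uy).round(4),q[2].round(4))
im=cv2.imread("pics/wrist6.png");cv2.imwrite("pics/w6c.png",cv2.resize(im[60:120,150:310],None,fx=5,fy=5,interpolation=cv2.INTER_CUBIC))
ds=np.load("side6.npy")
for u,v in ((238,213),(247,210),(255,207),(228,217)):
    q=pix2w("side",u,v,ds[v,u])-piv;print("side",u,v,(q@ux).round(4),(q@uy).round(4),q[2].round(4))
E
```

```text
t 9.05 pos [ 0.6802 -0.0177  0.2935] F [-2.9 -4.2  3.3] M [-0.71  1.05 -0.08] w 0.0096 yaw y 7.3 x [-0.021 -0.005 -1.   ]
pivot pred [0.53425392 0.06625414 0.06      ]
177 87 0.385 [0.532 0.066 0.068] rodframe -0.0021 0.0003 0.0077
180 82 0.383 [0.536 0.072 0.068] rodframe 0.0022 0.006 0.008
184 87 0.387 [0.54  0.067 0.066] rodframe 0.0059 0.0005 0.0058
188 94 0.408 [0.539 0.06  0.046] rodframe 0.0039 -0.0063 -0.0142
193 87 0.387 [0.551 0.069 0.065] rodframe 0.0168 0.0005 0.0051
200 87 0.386 [0.56  0.07  0.066] rodframe 0.0257 0.0005 0.0059
208 88 0.387 [0.569 0.07  0.065] rodframe 0.0354 -0.0006 0.0054
222 88 0.382 [0.588 0.072 0.07 ] rodframe 0.0537 -0.001 0.01
237 88 0.385 [0.605 0.074 0.066] rodframe 0.0713 -0.0006 0.0061
250 89 0.383 [0.621 0.075 0.069] rodframe 0.0876 -0.002 0.0092
265 91 0.385 [0.64  0.075 0.067] rodframe 0.1057 -0.0041 0.0068
290 93 0.385 [0.67  0.077 0.066] rodframe 0.1363 -0.0063 0.0064
side 238 213 0.0434 -0.006 0.0044
side 247 210 0.0672 -0.0063 0.0018
side 255 207 0.0872 -0.009 0.0022
side 228 217 0.0195 -0.003 0.0034
```

View pics/w6c.png

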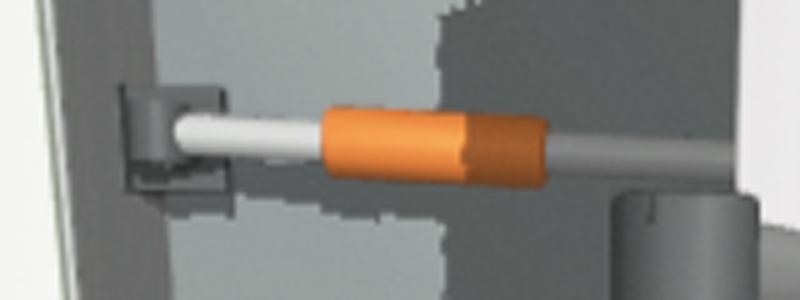

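play_rows(
  plan=[
    [[0.6,0,0,0,0],[0.6,0,0,0,0],[0.6,0,0,0,0],[0.6,-0.03,-0.002,0,0],[0.6,-0.07,-0.004,0,0],[0.6,-0.08,-0.04,0,-8],[0.6,-0.08,-0.085,-0.02,-16],[0.6,-0.08,-0.12,-0.05,-24],[0.6,-0.08,-0.14,-0.08,-32],[0.6,-0.08,-0.14,-0.1,-40],[0.6,-0.08,-0.14,-0.1,-48],[0.6,-0.08,-0.14,-0.1,-56]],
  ],
  grip_force=40,
)

```text
clock: 10.25
position: [0.5303, 0.0656, 0.3769]
ee_rot: [0.682, 0.158, 0.695, -0.163]
contact_force: [-0.4, -1.1, -0.8]
width: 0.0341
```

```bash
cat > tgt.py <<'E'
from h import *
piv=HG+ux*-.189+uy*.1+uz*-.031
def tgt(d,sw=0.,y=0.,up=0.,xg=-.057,s=None):
    s=s or st();Rm=rot(s["ee_rot"])
    g=piv+ux*d*np.cos(sw)+uz*(d*np.sin(sw)+up)+uy*y
    yaw=np.arctan2(Rm[1,1],Rm[0,1]); turn=-np.degrees((np.pi/2+HQ[2])-yaw)
    P=g-Rm[:,0]*xg
    print("shift",(Rm.T@(P-s["position"])).round(4),"turn",turn.round(2))
E
python3 - <<'E'
from tgt import *
tgt(.026,0,-.001,.1); tgt(.026,0,-.001,0)
E
```

```text
t 10.25 pos [0.5303 0.0656 0.3769] F [-0.4 -1.1 -0.8] M [-0.   -0.08  0.02] w 0.0341 yaw y 63.8 x [-0.019 -0.004 -1.   ]
shift [0.2733 0.0184 0.0289] turn -33.3
t 10.25 pos [0.5303 0.0656 0.3769] F [-0.4 -1.1 -0.8] M [-0.   -0.08  0.02] w 0.0341 yaw y 63.8 x [-0.019 -0.004 -1.   ]
shift [0.3732 0.0196 0.0304] turn -33.3
```

play_rows(
  plan=[
    [[0.6,0.02,0.01,0.015,-8],[0.6,0.06,0.019,0.03,-16],[0.6,0.105,0.019,0.03,-24],[0.6,0.15,0.019,0.03,-32],[0.6,0.195,0.019,0.03,-33.3],[0.6,0.24,0.019,0.03,-33.3],[0.6,0.285,0.019,0.03,-33.3],[0.6,0.315,0.019,0.03,-33.3],[0.6,0.325,0.019,0.03,-33.3],[0.6,0.325,0.019,0.03,-33.3]],
  ],
)

```text
clock: 11.25
position: [0.5589, 0.0685, 0.0502]
ee_rot: [0.698, -0.044, 0.713, 0.043]
contact_force: [0.0, -1.0, -0.6]
width: 0.034
```

```bash
python3 - <<'E'
from tgt import *
s=st();tgt(.026,0,-.001,0,s=s)
im,d=manip.get_image("wrist");cv2.imwrite("pics/w7.png",im[:,:,::-1]);np.save("w7.npy",d)
im,d=manip.get_image("side");cv2.imwrite("pics/s7.png",im[:,:,::-1])
E
```

```text
t 11.25 pos [0.5589 0.0685 0.0502] F [ 0.  -1.  -0.6] M [-0.08 -0.05  0.03] w 0.034 yaw y 97.1 x [-0.021 -0.003 -1.   ]
shift [ 0.0472 -0.0002  0.0011] turn 0.0
```

View pics/w7.png

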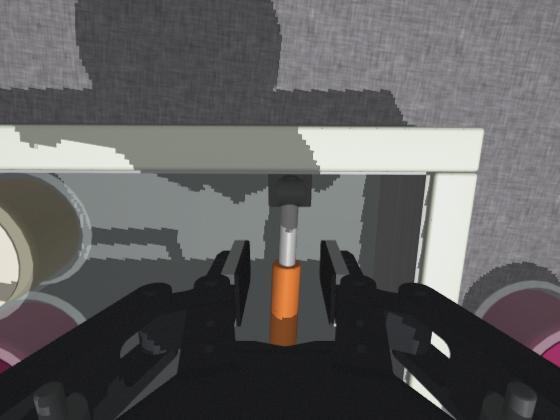

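View pics/s7.png

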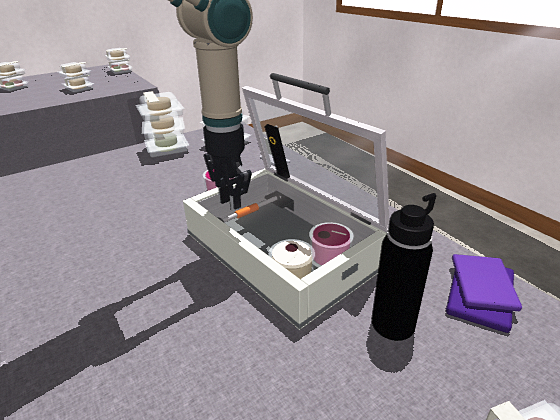

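The rod (u≈288) is centred between the pads (u 243–325), and the front wall and bracket are clear. Descending and gripping.

play_rows(
  plan=[
    [[0.6,0.015,0,0.001,0],[0.6,0.032,0,0.001,0],[0.6,0.044,0,0.001,0],[0.6,0.047,0,0.001,0],[0.8,0.047,0,0.001,0],[1,0.047,0,0.001,0],[1,0.047,0,0.001,0],[1,0.047,0,0.001,0]],
  ],
  grip_force=30,
)

```text
clock: 12.15
position: [0.5621, 0.0704, 0.0066]
ee_rot: [0.701, -0.043, 0.711, 0.043]
contact_force: [0.3, 5.1, -0.5]
width: 0.009
```

```bash
python3 - <<'E'
from tgt import *
s=st();tgt(.026,0,0,0,s=s)
Rm=rot(s["ee_rot"]);g=s["position"]+Rm@[-.057,0,0]-piv;print("grip rel piv",g@ux,g@uy,g[2])
for sw in np.arange(.06,.85,.06): print(round(sw,2),end=' ');tgt(.026,sw,0,0,s=s)
im,d=manip.get_image("wrist");cv2.imwrite("pics/w8.png",im[:,:,::-1])
im,d=manip.get_image("side");cv2.imwrite("pics/s8.png",im[:,:,::-1])
E
```

```text
t 12.15 pos [0.5621 0.0704 0.0066] F [ 0.3  5.1 -0.5] M [ 0.96  0.   -0.23] w 0.009 yaw y 97.0 x [-0.014  0.    -1.   ]
shift [ 0.0037 -0.0006 -0.0028] turn -0.11
grip rel piv 0.028898578354414204 0.0005691991894584738 0.0036278501572228755
0.06 shift [ 0.0021 -0.0006 -0.0029] turn -0.11
0.12 shift [ 0.0006 -0.0006 -0.0031] turn -0.11
0.18 shift [-0.001  -0.0006 -0.0033] turn -0.11
0.24 shift [-0.0025 -0.0006 -0.0037] turn -0.11
0.3 shift [-0.004  -0.0006 -0.0041] turn -0.11
0.36 shift [-0.0055 -0.0006 -0.0046] turn -0.11
0.42 shift [-0.0069 -0.0006 -0.0053] turn -0.11
0.48 shift [-0.0083 -0.0006 -0.006 ] turn -0.11
0.54 shift [-0.0096 -0.0006 -0.0067] turn -0.11
0.6 shift [-0.0109 -0.0006 -0.0076] turn -0.11
0.66 shift [-0.0122 -0.0006 -0.0085] turn -0.11
0.72 shift [-0.0134 -0.0006 -0.0095] turn -0.11
0.78 shift [-0.0145 -0.0006 -0.0106] turn -0.11
0.84 shift [-0.0156 -0.0006 -0.0118] turn -0.11
```

View pics/w8.png

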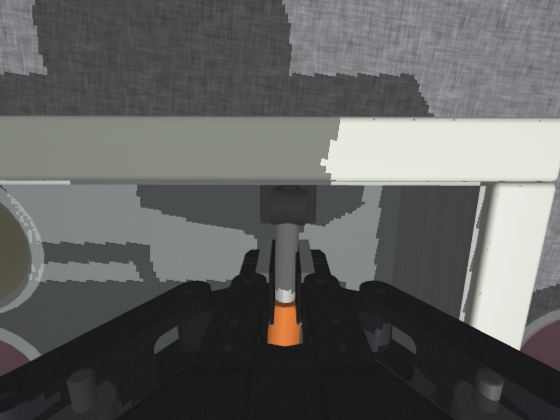

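play_rows(
  plan=[
    [[1,-0.0029,-0.0003,-0.0002,0],[1,-0.0058,-0.0006,-0.0006,0],[1,-0.0086,-0.0006,-0.0013,0],[1,-0.0113,-0.0006,-0.0023,0],[1,-0.0139,-0.0006,-0.0035,0],[1,-0.0164,-0.0006,-0.0051,0],[1,-0.018,-0.0006,-0.0062,0],[1,-0.018,-0.0006,-0.0062,0],[1,-0.018,-0.0006,-0.0062,0]],
  ],
)

```text
clock: 13.15
position: [0.5552, 0.0705, 0.0239]
ee_rot: [0.7, -0.041, 0.711, 0.044]
contact_force: [-0.3, 5.7, -9.1]
width: 0.0088
```

```bash
python3 - <<'E'
from tgt import *
s=st()
Rm=rot(s["ee_rot"]);g=s["position"]+Rm@[-.057,0,0]-piv;print("grip rel piv",g@ux,g@uy,g[2])
im,d=manip.get_image("side");cv2.imwrite("pics/s9.png",cv2.resize(im[60:260,160:360],None,fx=3,fy=3,interpolation=cv2.INTER_CUBIC)[:,:,::-1]);np.save("s9.npy",d)
im,d=manip.get_image("wrist");cv2.imwrite("pics/w9.png",im[:,:,::-1])
E
```

```text
t 13.15 pos [0.5552 0.0705 0.0239] F [-0.3  5.7 -9.1] M [ 1.01 -0.28 -0.13] w 0.0088 yaw y 96.9 x [-0.016  0.003 -1.   ]
grip rel piv 0.02224104549831859 0.0013891540043479596 0.020933015268233615
```

View pics/s9.png

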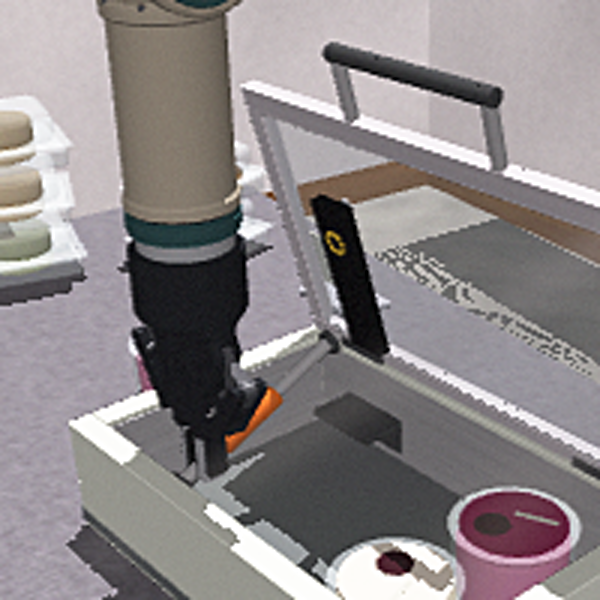

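View pics/w9.png

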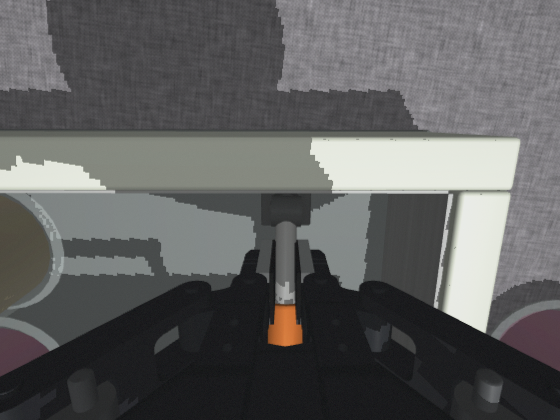

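```bash
cat > rodfit.py <<'E'
from tgt import *
from scipy.optimize import least_squares, minimize_scalar
p2=manip.camera_params("side");K2=np.array(p2["intrinsics"]);R2=np.array(p2["R"]);t2=np.array(p2["t"])
def pr(X):
    c=K2@(R2@X+t2);return c[:2]/c[2]
def rodpt(s,sv,l,perp=0):
    dx=ux*np.cos(sv)+uy*np.sin(sv);return piv+dx*(l*np.cos(s)-perp*-np.sin(s)*-1*0+perp*np.sin(s)*-1*-1)+uz*(l*np.sin(s)-perp*np.cos(s))
def tip(s,sv):
    dx=ux*np.cos(sv)+uy*np.sin(sv)
    return piv+dx*(.155*np.cos(s)+.0095*np.cos(s-.108))+uz*(.155*np.sin(s)+.0095*np.sin(s-.108))
def lidpx(th,pts): return np.array([pr(lidpt(th,*p)) for p in pts])
E
python3 - <<'E'
from rodfit import *
d=np.load("s9.npy")
for u,v in ((271,173),(268,176),(265,179),(261,183),(258,186),(250,192),(247,197),(245,200)):
    q=pix2w("side",u,v,d[v,u])-piv;a,b,c=q@ux,q@uy,q[2];print(u,v,a.round(4),b.round(4),c.round(4),"ang",np.arctan2(c,a).round(3),"len",np.hypot(a,c).round(3))
for s in (.5,.6,.65,.7,.75,.8): print(s,[(((rodpt(s,sv,.155)and 0) if 0 else pr(rodpt(s,sv,.155)))-[160,60]).round(1)*3 for sv in (-.05,0,.05)],((pr(tip(s,0))-[160,60])*3).round(0))
for th in (1.1,1.15,1.2,1.25,1.3): print(th,((lidpx(th,[(-.115,.1,-.01),(-.258,.071,.006),(-.258,-.071,.006)])-[160,60])*3).round(0).tolist())
E
```

```text
271 173 0.1369 -0.0082 0.0683 ang 0.463 len 0.153
268 176 0.1296 -0.0063 0.0628 ang 0.451 len 0.144
265 179 0.1224 -0.0045 0.0573 ang 0.438 len 0.135
261 183 0.1092 -0.0067 0.0532 ang 0.453 len 0.121
258 186 0.101 -0.0062 0.0487 ang 0.449 len 0.112
250 192 0.0787 -0.0062 0.0425 ang 0.495 len 0.089
247 197 0.0697 -0.0065 0.0339 ang 0.452 len 0.077
245 200 0.0649 -0.0051 0.0277 ang 0.404 len 0.071
0.5 [array([330.3, 331.2]), array([324.6, 328.2]), array([318.6, 325.2])] [334. 320.]
0.6 [array([320.7, 318.3]), array([315.3, 315.3]), array([309.6, 312.6])] [324. 306.]
0.65 [array([315.3, 312. ]), array([309.9, 309.3]), array([304.5, 306.6])] [318. 300.]
0.7 [array([309.3, 306.3]), array([304.2, 303.6]), array([298.8, 301.2])] [313. 294.]
0.75 [array([303. , 300.9]), array([298.2, 298.5]), array([293.1, 296.1])] [306. 288.]
0.8 [array([296.4, 296.1]), array([291.9, 293.4]), array([286.8, 291.3])] [299. 283.]
1.1 [[313.0, 262.0], [268.0, 93.0], [432.0, 147.0]]
1.15 [[318.0, 256.0], [283.0, 81.0], [448.0, 132.0]]
1.2 [[323.0, 251.0], [298.0, 69.0], [464.0, 119.0]]
1.25 [[329.0, 245.0], [314.0, 58.0], [480.0, 106.0]]
1.3 [[335.0, 240.0], [329.0, 49.0], [496.0, 95.0]]
```

play_rows(
  plan=[
    [[1,0,0,0,0],[1,-0.002,0,-0.001,0],[1,-0.004,0,-0.002,0],[1,-0.006,0,-0.0033,0],[1,-0.008,0,-0.0045,0],[1,-0.008,0,-0.0045,0],[1,-0.008,0,-0.0045,0]],
  ],
  grip_force=20,
)

```text
clock: 13.95
position: [0.5488, 0.07, 0.0316]
ee_rot: [0.699, -0.041, 0.713, 0.044]
contact_force: [-3.2, 2.6, -12.3]
width: 0.0085
```

```bash
cat > look.py <<'E'
from rodfit import *
import sys
n=sys.argv[1]
s=st();Rm=rot(s["ee_rot"]);g=s["position"]+Rm@[-.057,0,0]-piv;print("grip rel piv",(g@ux).round(4),(g@uy).round(4),g[2].round(4))
im,d=manip.get_image("side");cv2.imwrite(f"pics/s{n}.png",cv2.resize(im[100:250,190:340],None,fx=4,fy=4,interpolation=cv2.INTER_CUBIC)[:,:,::-1]);np.save(f"s{n}.npy",d)
hsv=cv2.cvtColor(im,cv2.COLOR_RGB2HSV)
m=(hsv[...,0]>5)&(hsv[...,0]<16)&(hsv[...,1]>180)&(hsv[...,2]>60); m[:, :220]=0;m[:,300:]=0;m[:150]=0;m[230:]=0
v,u=np.nonzero(m&(d>0))
P=np.array([pix2w("side",a,b,d[b,a]) for a,b in zip(u,v)])-piv
if len(P): 
    a,c=P@ux,P[:,2];print("sleeve n",len(P),"mean ang",np.median(np.arctan2(c,a)).round(3),"y",np.median(P@uy).round(4))
E
python3 look.py 10
```

```text
t 13.95 pos [0.5488 0.07   0.0316] F [ -3.2   2.6 -12.3] M [ 0.58  0.43 -0.09] w 0.0085 yaw y 96.9 x [-0.02   0.003 -1.   ]
grip rel piv 0.016 0.0016 0.0286
sleeve n 63 mean ang 0.669 y -0.0074
```

View pics/s10.png

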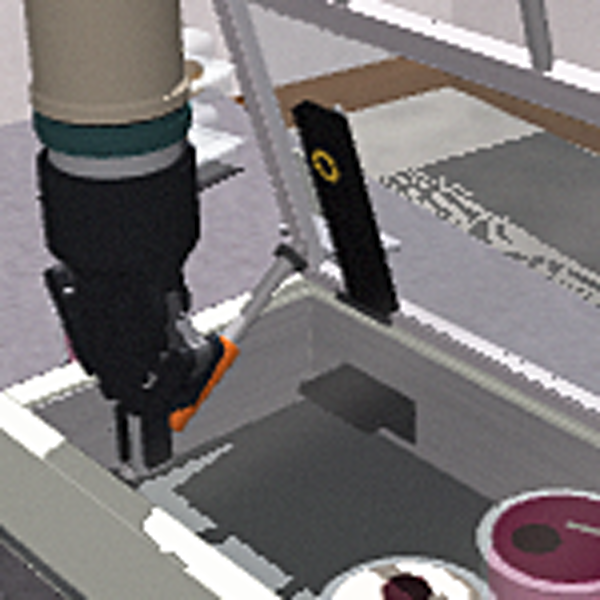

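Measured swing is s≈0.64, but the rod has crept to the fingertips. My grip at 29 mm lets the thicker sleeve wedge into the pads as the rod turns. With the lid still at ≈1.29 there is time, so I'll let the rod down and regrip nearer the pivot.

play_rows(
  plan=[
    [[1,0.005,0,0.003,0],[0.9,0.01,0,0.006,0],[0.65,0.012,0,0.006,0],[0.65,0.012,0,0.006,0],[0.65,0.012,0,0.006,0]],
  ],
)

```text
clock: 14.5
position: [0.5563, 0.0701, 0.0208]
ee_rot: [0.7, -0.042, 0.711, 0.044]
contact_force: [-0.2, 0.2, 0.6]
width: 0.0299
```

```bash
python3 look.py 11; python3 - <<'E'
from tgt import *
tgt(.0245,0,0,0,xg=-.050)
im,d=manip.get_image("wrist");cv2.imwrite("pics/w11.png",im[:,:,::-1])
E
```

```text
t 14.5 pos [0.5563 0.0701 0.0208] F [-0.2  0.2  0.6] M [0.01 0.03 0.01] w 0.0299 yaw y 96.9 x [-0.016  0.002 -1.   ]
grip rel piv 0.0233 0.0009 0.0178
sleeve n 23 mean ang 0.084 y -0.0043
t 14.55 pos [0.5559 0.0702 0.0205] F [0.2 1.2 0.9] M [ 0.02 -0.05  0.01] w 0.03 yaw y 96.9 x [-0.017  0.002 -1.   ]
shift [ 0.0105 -0.0011  0.0019] turn -0.17
```

View pics/s11.png

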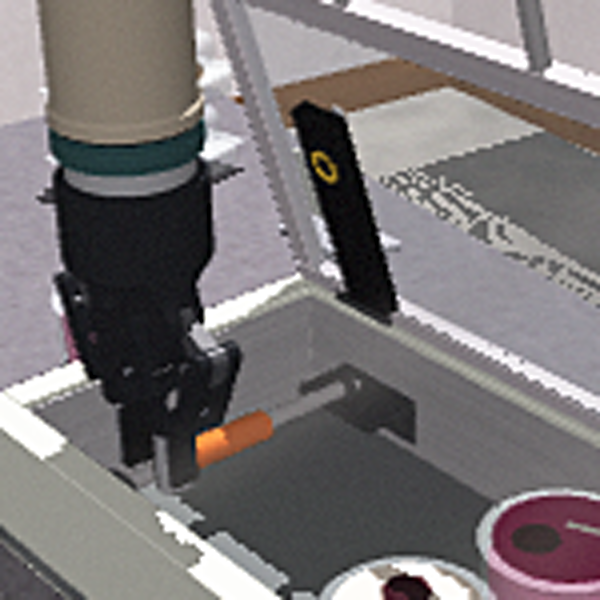

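View pics/w11.png

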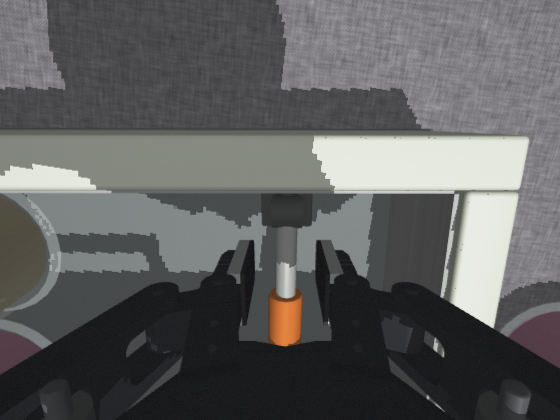

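play_rows(
  plan=[
    [[0.65,0.006,-0.001,0,0],[0.65,0.011,-0.001,-0.001,0],[0.65,0.011,-0.001,-0.001,0],[0.85,0.011,-0.001,-0.001,0],[1,0.011,-0.001,-0.001,0],[1,0.011,-0.001,-0.001,0],[1,0.011,-0.001,-0.001,0]],
  ],
  grip_force=40,
)

```text
clock: 15.3
position: [0.5542, 0.0705, 0.0091]
ee_rot: [0.699, -0.04, 0.712, 0.044]
contact_force: [0.4, 5.3, -1.2]
width: 0.0085
```

```bash
python3 look.py 12; python3 - <<'E'
d=.023
import numpy as np
for s in np.arange(.1,.95,.1): print(s.round(2),(-d*np.sin(s)).round(4),(-d*(1-np.cos(s))).round(4))
E
```

```text
t 15.3 pos [0.5542 0.0705 0.0091] F [ 0.4  5.3 -1.2] M [ 0.81  0.02 -0.11] w 0.0085 yaw y 96.9 x [-0.018  0.004 -1.   ]
grip rel piv 0.0213 0.0014 0.0061
sleeve n 30 mean ang 0.089 y -0.0048
0.1 -0.0023 -0.0001
0.2 -0.0046 -0.0005
0.3 -0.0068 -0.001
0.4 -0.009 -0.0018
0.5 -0.011 -0.0028
0.6 -0.013 -0.004
0.7 -0.0148 -0.0054
0.8 -0.0165 -0.007
0.9 -0.018 -0.0087
```

play_rows(
  plan=[
    [[1,-0.0021,0.001,-0.0001,0],[1,-0.0043,0.001,-0.0005,0],[1,-0.0064,0.001,-0.001,0],[1,-0.0084,0.001,-0.0017,0],[1,-0.0103,0.001,-0.0026,0],[1,-0.0122,0.001,-0.0038,0],[1,-0.0122,0.001,-0.0038,0]],
  ],
)

```text
clock: 16.05
position: [0.5483, 0.0704, 0.0209]
ee_rot: [0.698, -0.041, 0.714, 0.044]
contact_force: [-1.3, -1.4, -17.2]
width: 0.0082
```

```bash
python3 look.py 13
```

```text
t 16.05 pos [0.5483 0.0704 0.0209] F [ -1.3  -1.4 -17.2] M [-0.47 -0.04  0.  ] w 0.0082 yaw y 96.9 x [-0.022  0.003 -1.   ]
grip rel piv 0.0157 0.0021 0.0179
sleeve n 138 mean ang 0.37 y -0.0051
```

View pics/s13.png

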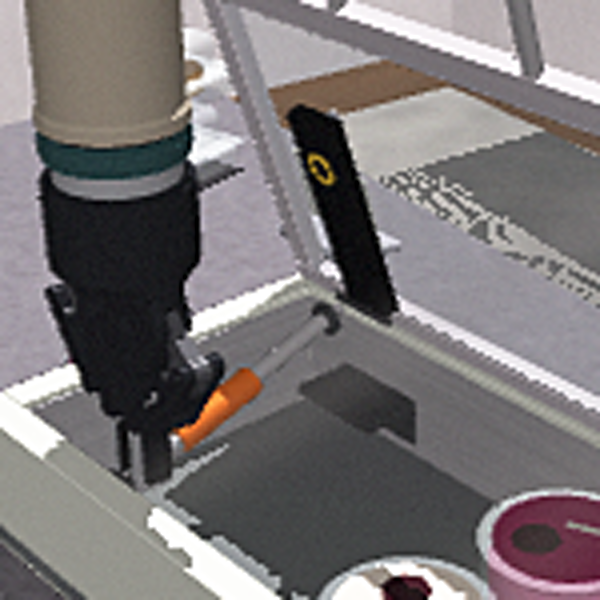

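Pad friction resists rotation (17 N at this short lever), so gripping near the pivot slips. New plan: grip the sleeve, where the lever is longer, swing up, then slide the closed pads down the rod to clear the lid. The lid is still at ≈1.25.

play_rows(
  plan=[
    [[0.9,0.003,0,0.001,0],[0.6,0.005,-0.001,0.002,0],[0.6,0.005,-0.002,0.01,0],[0.6,0.008,-0.002,0.025,0],[0.6,0.014,-0.002,0.039,0],[0.6,0.018,-0.002,0.039,0],[0.6,0.018,-0.002,0.039,0]],
  ],
  grip_force=20,
)

```text
clock: 16.8
position: [0.5867, 0.0733, 0.0014]
ee_rot: [0.697, -0.041, 0.714, 0.044]
contact_force: [-0.9, -0.0, 0.1]
width: 0.0346
```

```bash
python3 look.py 14; python3 - <<'E'
from tgt import *
tgt(.055,0.03,-.001,0,xg=-.056)
im,d=manip.get_image("wrist");cv2.imwrite("pics/w14.png",im[:,:,::-1])
E
```

```text
t 16.8 pos [0.5867 0.0733 0.0014] F [-0.9 -0.   0.1] M [ 0.03 -0.06  0.01] w 0.0346 yaw y 96.9 x [-0.024  0.003 -1.   ]
grip rel piv 0.0542 0.0002 -0.0016
sleeve n 16 mean ang 0.133 y -0.0005
t 16.85 pos [0.5862 0.0733 0.0016] F [ 0.8 -0.3 -0.4] M [0.03 0.04 0.02] w 0.0347 yaw y 96.9 x [-0.024  0.003 -1.   ]
shift [-0.0041 -0.0012  0.0012] turn -0.2
```

View pics/w14.png

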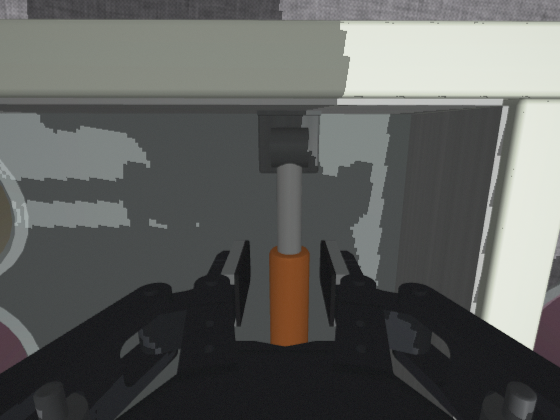

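View pics/s14.png

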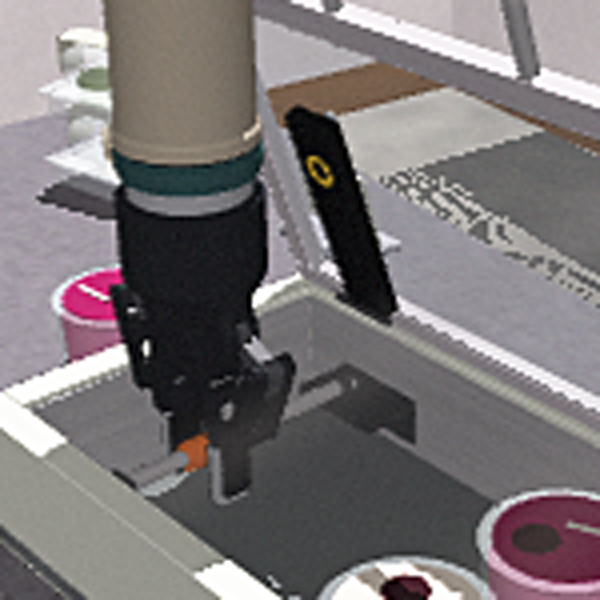

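play_rows(
  plan=[
    [[0.8,0,-0.001,0,0],[1,0,-0.001,0,0],[1,0,-0.001,0,0],[1,0,-0.001,0,0],[1,-0.0055,-0.001,-0.0003,0],[1,-0.0109,-0.001,-0.0011,0],[1,-0.0163,-0.001,-0.0025,0],[1,-0.0214,-0.001,-0.0043,0],[1,-0.0264,-0.001,-0.0067,0],[1,-0.0311,-0.001,-0.0096,0],[1,-0.0354,-0.001,-0.0129,0],[1,-0.0375,-0.001,-0.0148,0]],
  ],
  grip_force=25,
)

```text
clock: 18.1
position: [0.5718, 0.0714, 0.0397]
ee_rot: [0.697, -0.04, 0.714, 0.045]
contact_force: [-1.9, 5.6, -5.6]
width: 0.0162
```

```bash
python3 look.py 15
```

```text
t 18.1 pos [0.5718 0.0714 0.0397] F [-1.9  5.6 -5.6] M [ 1.04 -0.16 -0.2 ] w 0.0162 yaw y 96.8 x [-0.024  0.005 -1.   ]
grip rel piv 0.0392 -0.0 0.0367
sleeve n 11 mean ang 0.841 y -0.0027
```

View pics/s15.png

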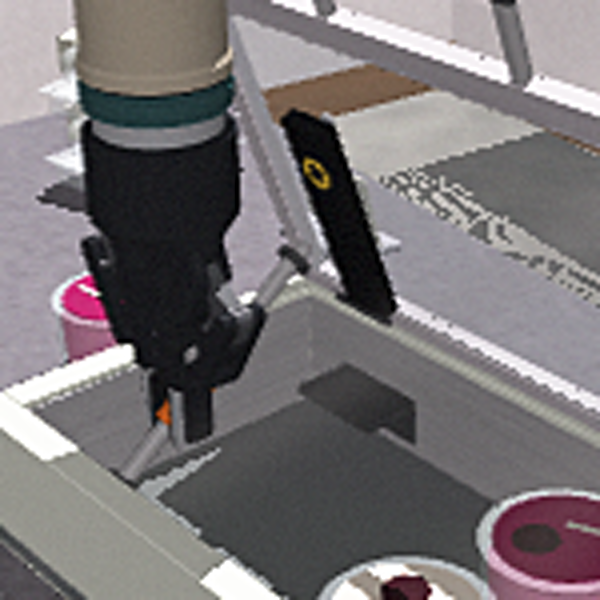

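play_rows(
  plan=[
    [[1,-0.0025,0,-0.002,0],[1,-0.005,0,-0.004,0],[1,-0.0075,0,-0.0062,0],[1,-0.0085,0,-0.007,0],[1,-0.0065,0,-0.0095,0],[1,-0.0042,0,-0.012,0],[1,-0.0018,0,-0.0145,0],[1,0.0006,0,-0.017,0],[1,0.003,0,-0.0195,0]],
  ],
)

```text
clock: 19.05
position: [0.5658, 0.0698, 0.0442]
ee_rot: [0.707, -0.04, 0.704, 0.044]
contact_force: [11.3, 8.5, 15.0]
width: 0.0157
```

```bash
python3 look.py 16
```

```text
t 19.05 pos [0.5658 0.0698 0.0442] F [11.3  8.5 15. ] M [ 1.24 -1.66 -0.18] w 0.0157 yaw y 96.8 x [ 0.004  0.007 -1.   ]
grip rel piv 0.0314 -0.0008 0.0412
sleeve n 5 mean ang 0.928 y 0.001
```

View pics/s16.png

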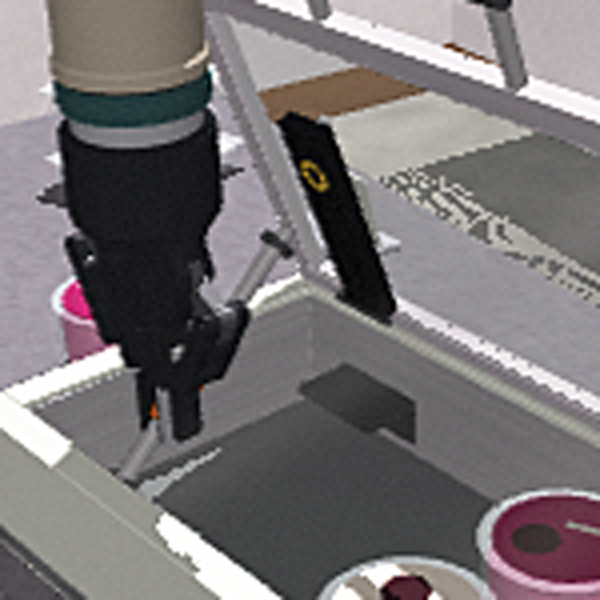

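Swing is now ≈0.76 and the lid ≈1.21, but the pads stick on the sleeve. I'll drop the grip to 20 N and push farther along the rod.

play_rows(
  plan=[
    [[1,0.008,0,-0.008,0],[1,0.011,0,-0.011,0],[1,0.014,0,-0.014,0],[1,0.017,0,-0.017,0],[1,0.02,0,-0.02,0]],
  ],
  grip_force=20,
)

```text
clock: 19.6
position: [0.5625, 0.0665, 0.0311]
ee_rot: [0.719, -0.041, 0.692, 0.043]
contact_force: [15.4, 4.4, 9.0]
width: 0.0153
```

```bash
python3 look.py 17
```

```text
t 19.6 pos [0.5625 0.0665 0.0311] F [15.4  4.4  9. ] M [ 0.58 -2.23 -0.01] w 0.0153 yaw y 96.8 x [ 0.037  0.005 -0.999]
grip rel piv 0.0259 -0.0033 0.0281
sleeve n 47 mean ang 0.596 y -0.0153
```

View pics/s17.png

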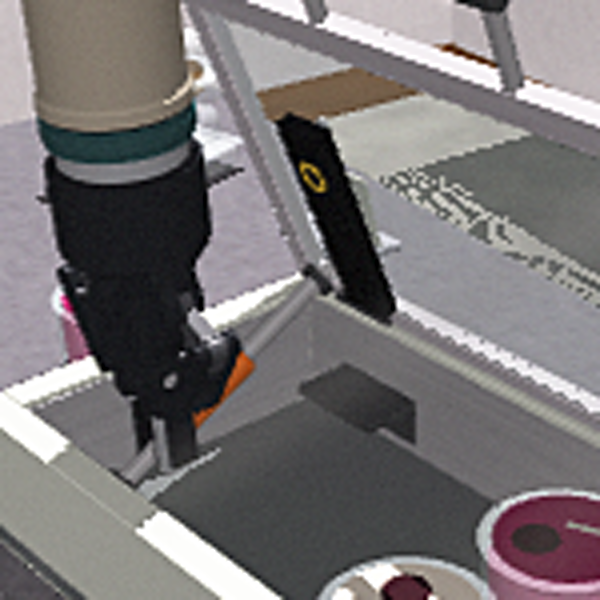

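The pads slid to ≈38 mm from the pivot and s dropped to ≈0.52, with a slight swivel. From here I'll swing up again and re-centre in y.

play_rows(
  plan=[
    [[1,-0.002,0.001,-0.001,0],[1,-0.004,0.002,-0.002,0],[1,-0.006,0.003,-0.0035,0],[1,-0.008,0.004,-0.005,0],[1,-0.0095,0.004,-0.006,0],[1,-0.0095,0.004,-0.006,0]],
  ],
)

```text
clock: 20.25
position: [0.5543, 0.0691, 0.0397]
ee_rot: [0.718, -0.041, 0.693, 0.043]
contact_force: [-0.8, -2.6, -5.3]
width: 0.0152
```

```bash
python3 look.py 18
```

```text
t 20.25 pos [0.5543 0.0691 0.0397] F [-0.8 -2.6 -5.3] M [-0.53  0.17  0.08] w 0.0152 yaw y 96.8 x [ 0.035  0.004 -0.999]
grip rel piv 0.0182 0.0004 0.0367
sleeve n 11 mean ang 0.818 y -0.009
```

View pics/s18.png

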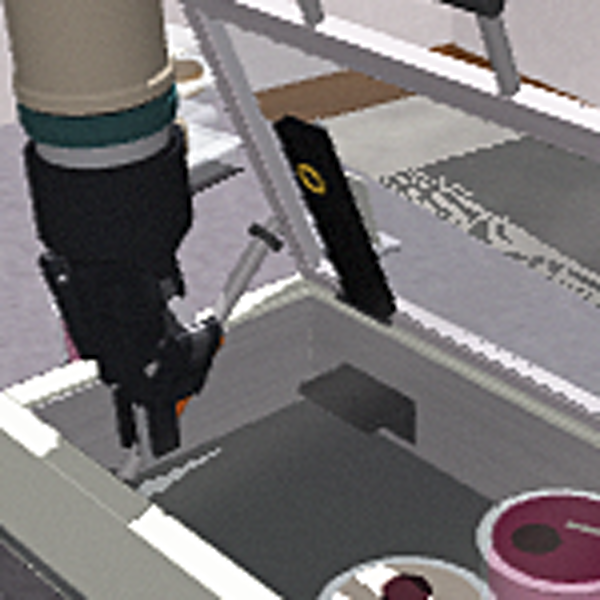

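play_rows(
  plan=[
    [[1,0,0,0,0],[1,0,0,0,0],[1,0,0,0,0],[1,0,0,0,0],[1,0,0,0,0],[1,0,0,0,0],[1,0,0,0,0],[1,0,0,0,0],[1,0,0,0,0],[1,0,0,0,0],[1,0,0,0,0],[1,0,0,0,0]],
  ],
)

```text
clock: 21.5
position: [0.5544, 0.0692, 0.0396]
ee_rot: [0.718, -0.041, 0.693, 0.043]
contact_force: [-0.2, -2.3, -5.5]
width: 0.0151
```

```bash
cat > ov.py <<'E'
from rodfit import *
import sys
n=sys.argv[1]; S=float(sys.argv[2]);SV=float(sys.argv[3]);TH=float(sys.argv[4])
s=st();Rm=rot(s["ee_rot"]);g=s["position"]+Rm@[-.057,0,0]-piv;print("grip rel piv",(g@ux).round(4),(g@uy).round(4),g[2].round(4))
im,d=manip.get_image("side");im=im[:,:,::-1].copy();np.save(f"s{n}.npy",d);cv2.imwrite(f"pics/raw{n}.png",im)
f=6;x0,y0=225,115
c=cv2.resize(im[y0:y0+90,x0:x0+100],None,fx=f,fy=f,interpolation=cv2.INTER_CUBIC)
cv2.imwrite(f"pics/o{n}a.png",c)
def dot(X,col):
    q=((pr(X)-[x0,y0]+.5)*f).astype(int);cv2.circle(c,tuple(int(i) for i in q),3,col,-1);return q
print("shoulder",dot(rodpt(S,SV,.155),(0,0,255)),"tip",dot(tip(S,SV),(0,255,0)),"97mm",dot(rodpt(S,SV,.097),(255,0,255)),"hole",dot(lidpt(TH,-.115,.1,-.01),(255,255,0)))
for q in [(-.145,.083,-.01),(-.145,.117,-.01),(-.017,.083,-.01),(-.017,.117,-.01)]: dot(lidpt(TH,*q),(255,128,0))
cv2.imwrite(f"pics/o{n}.png",c)
E
python3 ov.py 19 .77 0.0 1.18
```

```text
t 21.5 pos [0.5544 0.0692 0.0396] F [-0.2 -2.3 -5.5] M [-0.49  0.09 -0.  ] w 0.0151 yaw y 96.8 x [ 0.035  0.004 -0.999]
grip rel piv 0.0183 0.0004 0.0366
shoulder [204 265] tip [220 244] 97mm [117 405] hole [255 178]
```

View pics/o19.png

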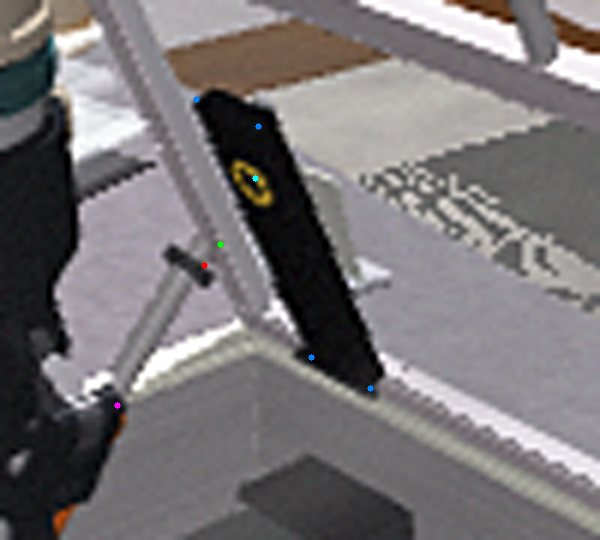

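```bash
cat > fitrod.py <<'E'
from rodfit import *
import sys
x0,y0,f=225,115,6
a=[float(x) for x in sys.argv[1:]]
sh=np.array(a[0:2])/f+[x0,y0]-.5/1*0-.5; lo=np.array(a[2:4])/f+[x0,y0]-.5; hl=np.array(a[4:6])/f+[x0,y0]-.5
def fr(q):
    A=pr(rodpt(q[0],q[1],.155));B=pr(rodpt(q[0],q[1],.06));t=(B-A)/np.linalg.norm(B-A);nrm=np.array([-t[1],t[0]])
    return np.r_[A-sh,(lo-A)@nrm]
r=least_squares(fr,[.7,0]);print("s,sv",r.x.round(3),"res",r.fun.round(2))
r2=least_squares(lambda q:pr(lidpt(q[0],-.115,.1,-.01))-hl,[1.1]);print("theta",r2.x.round(3),r2.fun.round(2))
T=tip(*r.x);v=T-HG;print("tip case frame rel hinge x,y,z",(v@ux).round(4),(v@uy).round(4),v[2].round(4))
E
python3 fitrod.py 188 267 122 387 252 183
```

```text
s,sv [0.69  0.152] res [ 0.21  0.12 -0.36]
theta [1.162] [-0.06 -0.05]
tip case frame rel hinge x,y,z -0.063 0.1193 0.0729
```

```bash
cat > rd.py <<'E'
from rodfit import *
import sys
d=np.load(f"s{sys.argv[1]}.npy")
a=list(map(float,sys.argv[2:6])) # two points along rod in 6x crop
for t in np.linspace(0,1,7):
    u=225+(a[0]+(a[2]-a[0])*t)/6;v=115+(a[1]+(a[3]-a[1])*t)/6
    u,v=int(u),int(v);q=pix2w("side",u,v,d[v,u])-piv;print(u,v,"x",(q@ux).round(4),"y",(q@uy).round(4),"z",q[2].round(4))
E
python3 rd.py 19 184 278 126 380
```

```text
255 161 x 0.0962 y -0.0074 z 0.1104
254 164 x 0.0911 y -0.0101 z 0.1061
252 167 x 0.085 y -0.0108 z 0.1016
250 169 x 0.0817 y -0.0079 z 0.0971
249 172 x 0.0797 y -0.0063 z 0.0902
247 175 x 0.0728 y -0.0082 z 0.0864
246 178 x 0.0701 y -0.0077 z 0.0801
```

```bash
python3 - <<'E'
from rodfit import *
d=np.load("s19.npy");im=cv2.imread("pics/raw19.png")
# ring pixels yellow
hsv=cv2.cvtColor(im,cv2.COLOR_BGR2HSV)
m=(hsv[...,0]>18)&(hsv[...,0]<35)&(hsv[...,1]>120)&(hsv[...,2]>80);m[:,:255]=0;m[:,285:]=0;m[:130]=0;m[165:]=0
v,u=np.nonzero(m);print(len(u),u.mean(),v.mean())
P=np.array([pix2w("side",a,b,d[b,a]) for a,b in zip(u,v)])-HG
print("ring x,y,z",(P@ux).mean(),(P@uy).mean(),P[:,2].mean(), "theta",np.arctan2(P[:,2].mean(),-(P@ux).mean())+np.arcsin(.01/.1155))
for y0 in (180,200): pass
E
```

```text
17 266.47058823529414 145.11764705882354
ring x,y,z -0.055101626332629966 0.0996790664564551 0.10130481355949547 theta 1.1593223345138906
```

play_rows(
  plan=[
    [[1,0.0005,0.0004,0.0005,-0.5],[1,0.001,0.0008,0.001,-1],[1,0.001,0.001,0.001,-1.3],[1,0.001,0.001,0.001,-1.3],[1,0.001,0.001,0.001,-1.3]],
  ],
)

```text
clock: 22.05
position: [0.5554, 0.0701, 0.0387]
ee_rot: [0.718, -0.05, 0.693, 0.051]
contact_force: [0.3, -4.0, -4.2]
width: 0.0147
```

```bash
python3 ov.py 20 .79 0.0 1.14
```

```text
t 22.05 pos [0.5554 0.0701 0.0387] F [ 0.3 -4.  -4.2] M [-0.71  0.09  0.13] w 0.0147 yaw y 98.1 x [ 0.035  0.004 -0.999]
grip rel piv 0.0195 0.0013 0.0356
shoulder [199 261] tip [214 240] 97mm [113 403] hole [246 187]
```

View pics/o20.png

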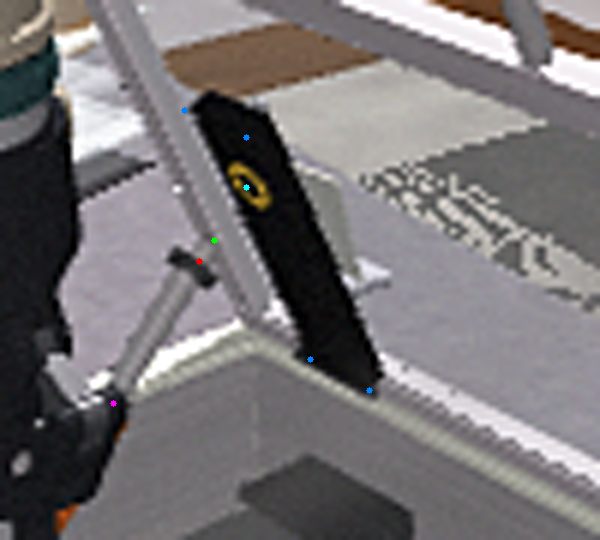

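```bash
cat > cyl.py <<'E'
from rodfit import *
import sys
n=sys.argv[1];d=np.load(f"s{n}.npy");im=cv2.imread(f"pics/raw{n}.png")
vv,uu=np.mgrid[140:200,225:290]
u=uu.ravel();v=vv.ravel();dd=d[v,u];k=dd>0;u,v,dd=u[k],v[k],dd[k]
c=np.stack([(u-K2[0,2])/K2[0,0]*dd,(v-K2[1,2])/K2[1,1]*dd,dd],-1)
W=(c-t2)@R2-piv
L=np.c_[W@ux,W@uy,W[:,2]]
l=np.linalg.norm(L,axis=1);ang=np.arctan2(L[:,2],L[:,0])
k=(l>.103)&(l<.150)&(np.abs(L[:,1])<.025)&(ang>.4)&(ang<1.1)
# exclude gripper black
br=im[v,u].mean(1);k&=br>50
L=L[k];
def ax(q): return np.array([np.cos(q[0])*np.cos(q[1]),np.cos(q[0])*np.sin(q[1]),np.sin(q[0])])
for free in (0,1):
    def f(q):
        o=np.array([0,q[2] if free else 0,0]);P=L-o;a=ax(q);t=P@a
        return np.linalg.norm(P-np.outer(t,a),axis=1)-.005
    r=least_squares(f,[np.median(ang[k]),0,0],loss="soft_l1",f_scale=.001)
    T=tip(r.x[0],r.x[1])+(uy*r.x[2] if free else 0);vv=T-HG
    print("n",len(L),"s,sv,dy",r.x.round(4),"rms",np.sqrt((r.fun**2).mean()).round(4),"tip x,y,z rel hinge",(vv@ux).round(4),(vv@uy).round(4),vv[2].round(4))
hsv=cv2.cvtColor(im,cv2.COLOR_BGR2HSV)
m=(hsv[...,0]>18)&(hsv[...,0]<35)&(hsv[...,1]>120)&(hsv[...,2]>80);m[:,:240]=0;m[:,285:]=0;m[:130]=0;m[175:]=0
v,u=np.nonzero(m)
P=np.array([pix2w("side",a,b,d[b,a]) for a,b in zip(u,v) if d[b,a]>0])-HG
P=P[np.abs(P@uy-.1)<.03]
if len(P): print("ring",len(P),"y",(P@uy).mean().round(4),"theta",(np.arctan2(P[:,2].mean(),-(P@ux).mean())+np.arcsin(.01/.1155)).round(3))
E
python3 cyl.py 19; python3 cyl.py 20
```

```text
n 110 s,sv,dy [ 0.8452 -0.0476  0.    ] rms 0.0012 tip x,y,z rel hinge -0.0792 0.0948 0.0913
n 110 s,sv,dy [ 0.8438 -0.0899  0.0035] rms 0.0012 tip x,y,z rel hinge -0.0794 0.0937 0.0912
ring 17 y 0.0997 theta 1.159
n 109 s,sv,dy [ 0.8115 -0.0112  0.    ] rms 0.0011 tip x,y,z rel hinge -0.0751 0.0987 0.0876
n 109 s,sv,dy [ 8.115e-01 -1.830e-02  6.000e-04] rms 0.0011 tip x,y,z rel hinge -0.0751 0.0985 0.0876
ring 18 y 0.0982 theta 1.152
```

s = 0.81 and the tip is at y = 98.7 mm, against 98–100 mm for the hole, so they are aligned. Holding while the lid sinks.

play_rows(
  plan=[
    [[1,0,0,0,0],[1,0,0,0,0],[1,0,0,0,0],[1,0,0,0,0],[1,0,0,0,0],[1,0,0,0,0],[1,0,0,0,0],[1,0,0,0,0],[1,0,0,0,0],[1,0,0,0,0],[1,0,0,0,0],[1,0,0,0,0]],
  ],
)

```text
clock: 23.3
position: [0.5554, 0.0701, 0.0387]
ee_rot: [0.718, -0.05, 0.693, 0.051]
contact_force: [0.1, -3.7, -6.2]
width: 0.0151
```

play_rows(
  plan=[
    [[1,0,0,0,0],[1,0,0,0,0],[1,0,0,0,0],[1,0,0,0,0],[1,0,0,0,0],[1,0,0,0,0],[1,0,0,0,0],[1,0,0,0,0],[1,0,0,0,0],[1,0,0,0,0],[1,0,0,0,0],[1,0,0,0,0]],
  ],
)

```text
clock: 24.5
position: [0.5554, 0.0702, 0.0387]
ee_rot: [0.718, -0.05, 0.693, 0.051]
contact_force: [0.1, -3.4, -4.3]
width: 0.015
```

```bash
python3 ov.py 21 .81 0.0 1.05; python3 cyl.py 21
```

```text
t 24.5 pos [0.5554 0.0702 0.0387] F [ 0.1 -3.4 -4.3] M [-0.55  0.09  0.08] w 0.015 yaw y 98.1 x [ 0.035  0.004 -0.999]
grip rel piv 0.0195 0.0013 0.0357
shoulder [193 258] tip [209 236] 97mm [110 401] hole [228 209]
n 106 s,sv,dy [ 0.8131 -0.0123  0.    ] rms 0.0012 tip x,y,z rel hinge -0.0753 0.0986 0.0878
n 106 s,sv,dy [ 8.131e-01 -2.100e-02  8.000e-04] rms 0.0012 tip x,y,z rel hinge -0.0753 0.0984 0.0878
ring 15 y 0.0988 theta 1.097
```

View pics/raw21.png

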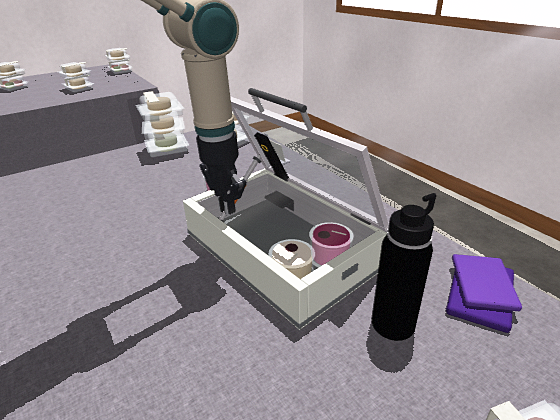

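The lid is at ≈1.10 and the rod is holding at s = 0.813. The arm is clear of the lid. Keep waiting.

play_rows(
  plan=[
    [[1,0,0,0,0],[1,0,0,0,0],[1,0,0,0,0],[1,0,0,0,0],[1,0,0,0,0],[1,0,0,0,0],[1,0,0,0,0],[1,0,0,0,0],[1,0,0,0,0],[1,0,0,0,0],[1,0,0,0,0],[1,0,0,0,0]],
  ],
)

```text
clock: 25.75
position: [0.5554, 0.0702, 0.0387]
ee_rot: [0.718, -0.05, 0.693, 0.051]
contact_force: [-0.9, -3.4, -4.3]
width: 0.0152
```

play_rows(
  plan=[
    [[1,0,0,0,0],[1,0,0,0,0],[1,0,0,0,0],[1,0,0,0,0],[1,0,0,0,0],[1,0,0,0,0],[1,0,0,0,0],[1,0,0,0,0],[1,0,0,0,0],[1,0,0,0,0],[1,0,0,0,0],[1,0,0,0,0]],
  ],
)

```text
clock: 26.95
position: [0.5554, 0.0702, 0.0387]
ee_rot: [0.718, -0.05, 0.693, 0.051]
contact_force: [-0.3, -3.4, -4.8]
width: 0.0151
```

```bash
python3 ov.py 22 .81 0.0 1.0; python3 cyl.py 22
```

```text
t 26.95 pos [0.5554 0.0702 0.0387] F [-0.3 -3.4 -4.8] M [-0.64  0.1   0.07] w 0.0151 yaw y 98.1 x [ 0.035  0.004 -0.999]
grip rel piv 0.0194 0.0013 0.0356
shoulder [193 258] tip [209 236] 97mm [110 401] hole [218 222]
n 105 s,sv,dy [ 0.8121 -0.0111  0.    ] rms 0.0012 tip x,y,z rel hinge -0.0751 0.0987 0.0876
n 105 s,sv,dy [ 0.812  -0.0249  0.0012] rms 0.0012 tip x,y,z rel hinge -0.0751 0.0984 0.0876
ring 16 y 0.099 theta 1.038
```

View pics/o22a.png

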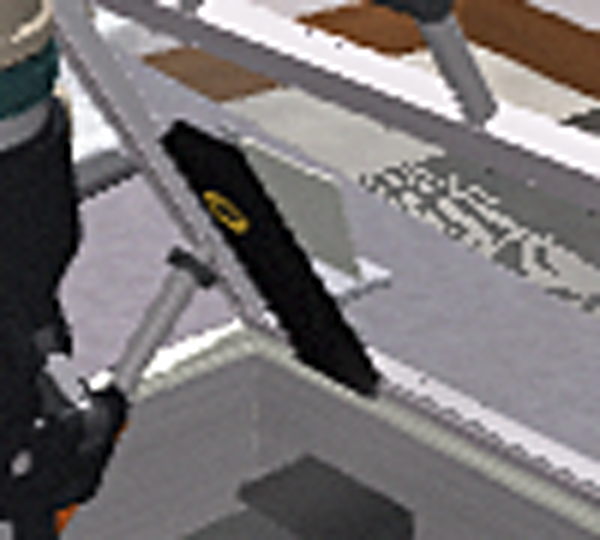

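View pics/raw22.png

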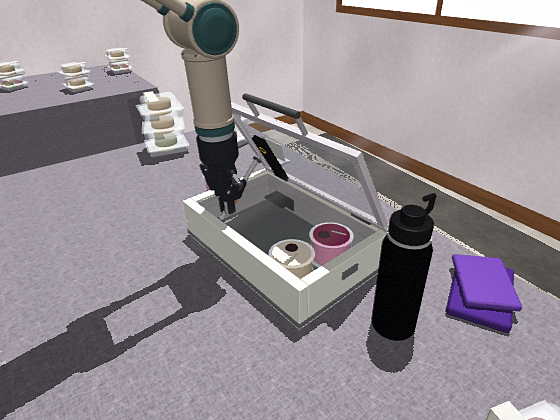

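play_rows(
  plan=[
    [[1,0,0,0,0],[1,0,0,0,0],[1,0,0,0,0],[1,0,0,0,0],[1,0,0,0,0],[1,0,0,0,0],[1,0,0,0,0],[1,0,0,0,0],[1,0,0,0,0],[1,0,0,0,0],[1,0,0,0,0],[1,0,0,0,0]],
  ],
)

```text
clock: 28.2
position: [0.5554, 0.0702, 0.0387]
ee_rot: [0.718, -0.05, 0.693, 0.051]
contact_force: [-0.4, -4.1, -5.0]
width: 0.015
```

play_rows(
  plan=[
    [[1,0,0,0,0],[1,0,0,0,0],[1,0,0,0,0],[1,0,0,0,0],[1,0,0,0,0],[1,0,0,0,0],[1,0,0,0,0],[1,0,0,0,0],[1,0,0,0,0],[1,0,0,0,0]],
  ],
)

```text
clock: 29.2
position: [0.5554, 0.0701, 0.0387]
ee_rot: [0.718, -0.05, 0.693, 0.051]
contact_force: [0.2, -3.7, -4.7]
width: 0.015
```

```bash
python3 ov.py 23 .81 0.0 .96; python3 cyl.py 23; python3 - <<'E'
from h import *
im,d=manip.get_image("wrist");cv2.imwrite("pics/w23.png",im[:,:,::-1])
E
```

```text
t 29.2 pos [0.5554 0.0701 0.0387] F [ 0.2 -3.7 -4.7] M [-0.63  0.12  0.1 ] w 0.015 yaw y 98.1 x [ 0.035  0.004 -0.999]
grip rel piv 0.0194 0.0013 0.0356
shoulder [193 258] tip [209 236] 97mm [110 401] hole [210 232]
n 106 s,sv,dy [ 0.8139 -0.0157  0.    ] rms 0.0012 tip x,y,z rel hinge -0.0753 0.0982 0.0878
n 106 s,sv,dy [ 0.8137 -0.0327  0.0015] rms 0.0012 tip x,y,z rel hinge -0.0754 0.0978 0.0878
ring 13 y 0.0996 theta 0.976
```

View pics/o23a.png

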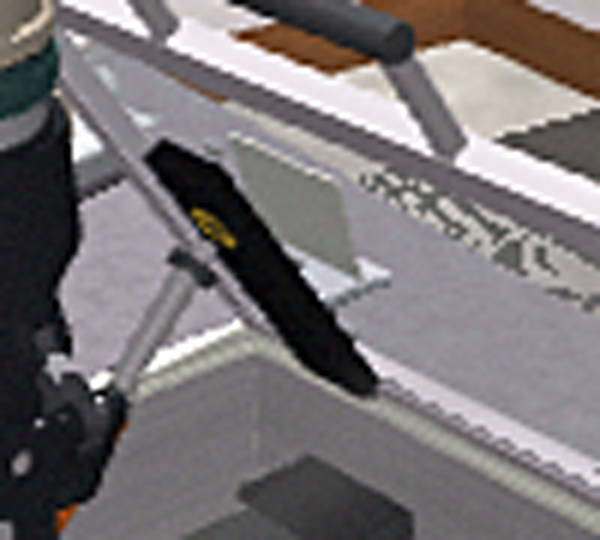

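View pics/raw23.png

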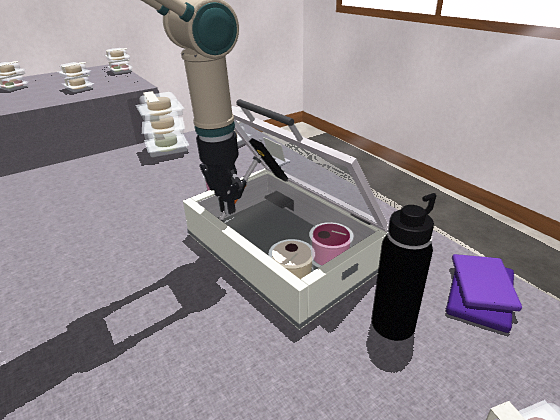

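play_rows(
  plan=[
    [[1,0,0,0,0],[1,0,0,0,0],[1,0,0,0,0],[1,0,0,0,0],[1,0,0,0,0],[1,0,0,0,0],[1,0,0,0,0],[1,0,0,0,0],[1,0,0,0,0],[1,0,0,0,0]],
  ],
)

```text
clock: 30.3
position: [0.5554, 0.0701, 0.0387]
ee_rot: [0.718, -0.05, 0.693, 0.051]
contact_force: [-0.6, -4.6, -5.9]
width: 0.0152
```

```bash
python3 ov.py 24 .81 0.0 .94; python3 cyl.py 24
```

```text
t 30.3 pos [0.5554 0.0701 0.0387] F [-0.6 -4.6 -5.9] M [-0.62  0.14  0.09] w 0.0152 yaw y 98.1 x [ 0.035  0.004 -0.999]
grip rel piv 0.0195 0.0013 0.0357
shoulder [193 258] tip [209 236] 97mm [110 401] hole [206 238]
n 106 s,sv,dy [ 0.8133 -0.0119  0.    ] rms 0.0012 tip x,y,z rel hinge -0.0753 0.0986 0.0878
n 106 s,sv,dy [ 0.813  -0.0328  0.0018] rms 0.0012 tip x,y,z rel hinge -0.0753 0.0981 0.0877
ring 10 y 0.0984 theta 0.944
```

View pics/o24a.png

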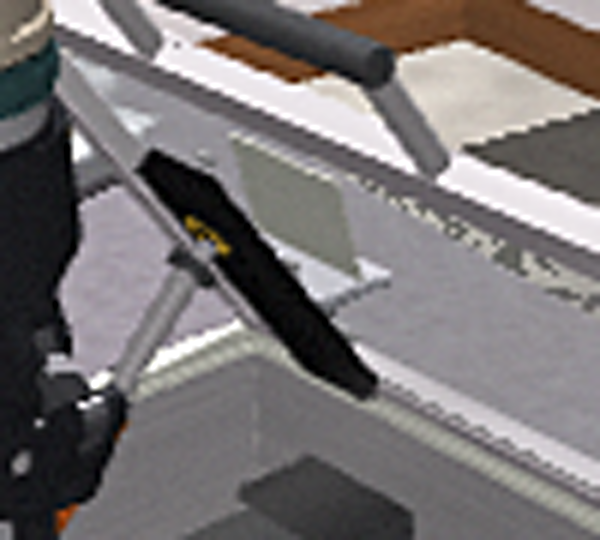

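play_rows(
  plan=[
    [[1,0,0,0,0],[1,0,0,0,0],[1,0,0,0,0],[1,0,0,0,0],[1,0,0,0,0],[1,0,0,0,0],[1,0,0,0,0],[1,0,0,0,0]],
  ],
)

```text
clock: 31.15
position: [0.5554, 0.0701, 0.0387]
ee_rot: [0.718, -0.05, 0.693, 0.051]
contact_force: [0.1, -3.6, -4.4]
width: 0.0145
```

```bash
python3 ov.py 25 .81 0.0 .92; python3 cyl.py 25
```

```text
t 31.15 pos [0.5554 0.0701 0.0387] F [ 0.1 -3.6 -4.4] M [-0.67  0.1  -0.02] w 0.0145 yaw y 98.1 x [ 0.035  0.004 -0.999]
grip rel piv 0.0195 0.0013 0.0357
shoulder [193 258] tip [209 236] 97mm [110 401] hole [203 243]
n 106 s,sv,dy [ 0.8116 -0.0143  0.    ] rms 0.0011 tip x,y,z rel hinge -0.0751 0.0984 0.0876
n 106 s,sv,dy [ 0.8112 -0.042   0.0025] rms 0.0011 tip x,y,z rel hinge -0.0751 0.0977 0.0875
ring 9 y 0.0981 theta 0.918
```

View pics/o25a.png

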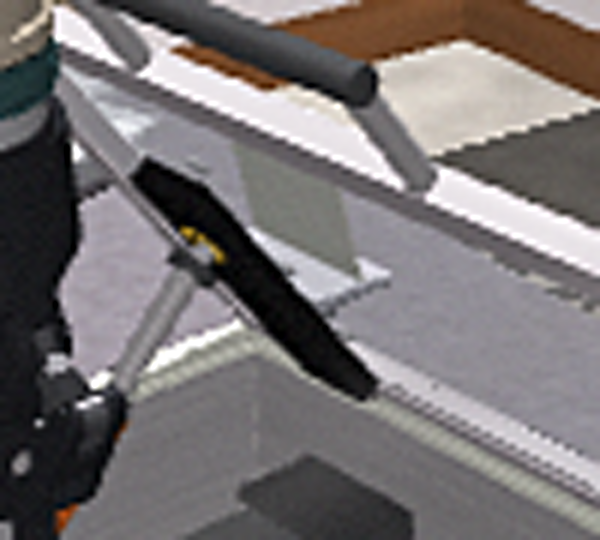

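View pics/raw25.png

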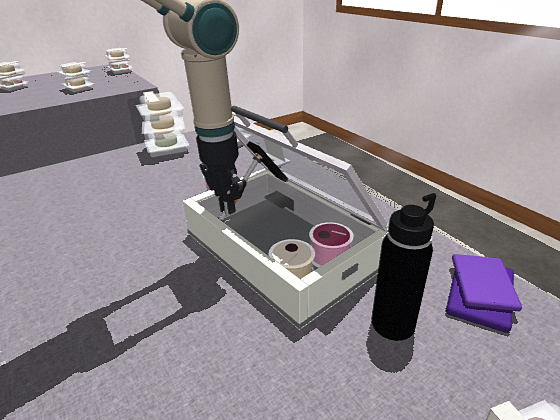

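At θ = 0.918, below the 0.96 strip stop, the pin is entering the hole. Keep holding.

play_rows(
  plan=[
    [[1,0,0,0,0],[1,0,0,0,0],[1,0,0,0,0],[1,0,0,0,0],[1,0,0,0,0],[1,0,0,0,0],[1,0,0,0,0],[1,0,0,0,0],[1,0,0,0,0],[1,0,0,0,0],[1,0,0,0,0]],
  ],
)

```text
clock: 32.3
position: [0.5554, 0.0701, 0.0387]
ee_rot: [0.718, -0.05, 0.693, 0.051]
contact_force: [-1.1, -3.9, -4.3]
width: 0.0149
```

```bash
python3 ov.py 26 .81 0.0 .88; python3 cyl.py 26
```

```text
t 32.3 pos [0.5554 0.0701 0.0387] F [-1.1 -3.9 -4.3] M [-0.64  0.05  0.09] w 0.0149 yaw y 98.1 x [ 0.035  0.004 -0.999]
grip rel piv 0.0194 0.0013 0.0357
shoulder [193 258] tip [209 236] 97mm [110 401] hole [196 254]
n 109 s,sv,dy [ 0.813  -0.0132  0.    ] rms 0.0011 tip x,y,z rel hinge -0.0752 0.0985 0.0877
n 109 s,sv,dy [ 0.8126 -0.0387  0.0022] rms 0.0011 tip x,y,z rel hinge -0.0753 0.0979 0.0877
ring 10 y 0.0971 theta 0.915
```

View pics/o26.png

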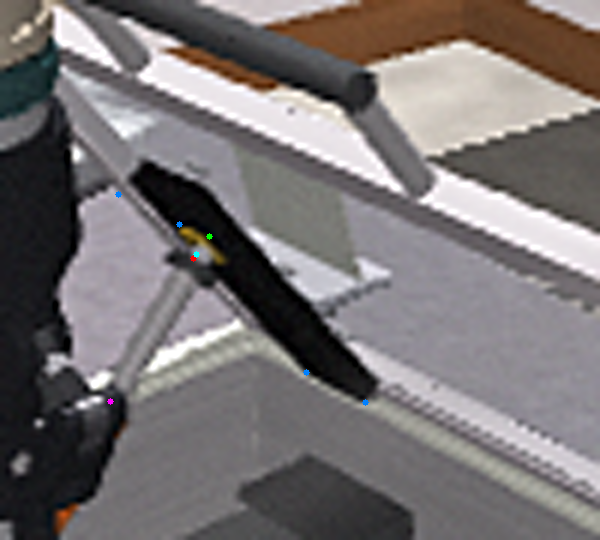

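View pics/raw26.png

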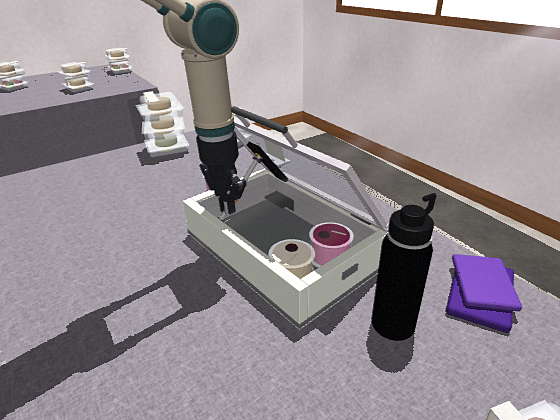

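The lid stopped at ≈0.915. Geometry says the bar end is resting on the wrist cylinder, with the pin ≈4 mm in the hole. Opening the fingers, then backing out toward the robot.

play_rows(
  plan=[
    [[0.8,0,0,0,0],[0.55,0,0,0,0],[0.5,0,0,0,0],[0.5,-0.001,0,-0.004,0],[0.5,-0.003,0,-0.008,0],[0.5,-0.006,0,-0.013,0]],
  ],
)

```text
clock: 32.95
position: [0.542, 0.0683, 0.0444]
ee_rot: [0.718, -0.05, 0.693, 0.051]
contact_force: [0.3, -0.0, 0.2]
width: 0.0423
```

```bash
python3 ov.py 27 .81 0.0 .88; python3 cyl.py 27
```

```text
t 32.95 pos [0.542  0.0683 0.0444] F [ 0.3 -0.   0.2] M [ 0.01  0.02 -0.03] w 0.0423 yaw y 98.1 x [ 0.036  0.004 -0.999]
grip rel piv 0.0059 0.0011 0.0414
shoulder [193 258] tip [209 236] 97mm [110 401] hole [196 254]
n 109 s,sv,dy [0.8034 0.0139 0.    ] rms 0.0013 tip x,y,z rel hinge -0.0741 0.1016 0.0866
n 109 s,sv,dy [ 0.8032 -0.0383  0.0047] rms 0.0013 tip x,y,z rel hinge -0.0742 0.1003 0.0866
ring 8 y 0.096 theta 0.902
```

View pics/o27a.png

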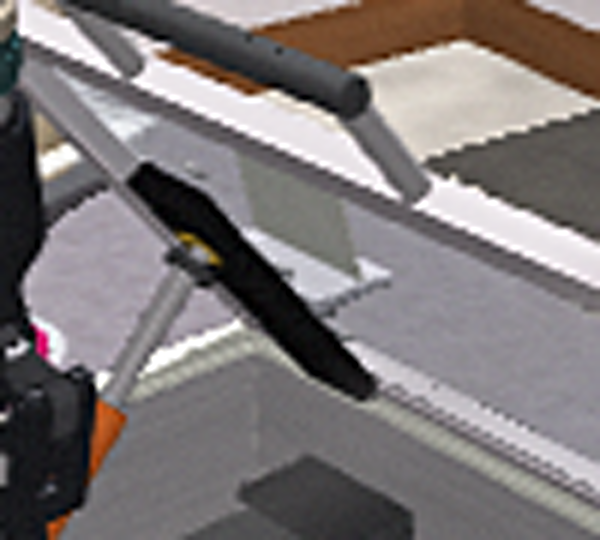

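The rod stays captured with nothing holding it (s = 0.803) and the lid keeps sinking (≈0.90). Backing out fully.

play_rows(
  plan=[
    [[0.5,-0.01,0,-0.003,0],[0.5,-0.022,0,-0.008,0],[0.5,-0.035,0,-0.02,0],[0.5,-0.05,0,-0.045,0],[0.5,-0.07,0,-0.08,0],[0.5,-0.085,0,-0.115,0],[0.5,-0.09,0,-0.14,0],[0.5,-0.09,0,-0.15,0],[0.5,-0.09,0,-0.15,0],[0.5,-0.09,0,-0.15,0]],
  ],
)

```text
clock: 34.0
position: [0.3909, 0.0466, 0.1299]
ee_rot: [0.718, -0.049, 0.692, 0.051]
contact_force: [-0.6, 0.1, -0.1]
width: 0.0426
```

```bash
python3 ov.py 28 .81 0.0 .87; python3 cyl.py 28
```

```text
t 34.0 pos [0.3909 0.0466 0.1299] F [-0.6  0.1 -0.1] M [-0.   -0.04  0.05] w 0.0426 yaw y 98.1 x [ 0.037  0.004 -0.999]
grip rel piv -0.1468 -0.0018 0.1269
shoulder [193 258] tip [209 236] 97mm [110 401] hole [194 257]
n 108 s,sv,dy [0.8017 0.0144 0.    ] rms 0.0013 tip x,y,z rel hinge -0.0739 0.1017 0.0864
n 108 s,sv,dy [0.8018 0.002  0.0011] rms 0.0013 tip x,y,z rel hinge -0.0739 0.1013 0.0865
ring 9 y 0.0956 theta 0.873
```

View pics/o28a.png

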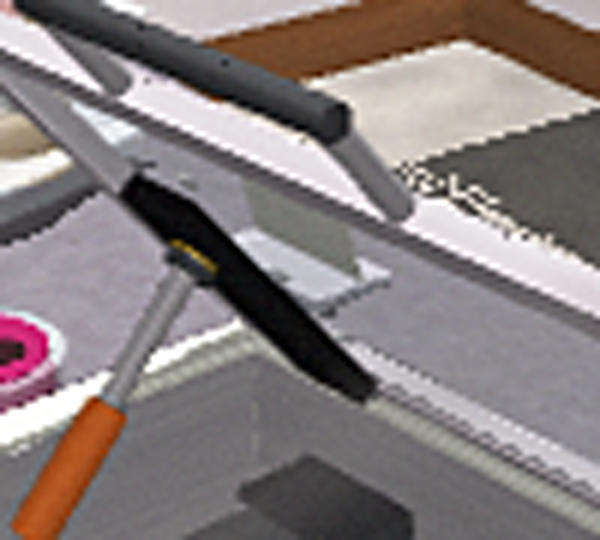

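View pics/raw28.png

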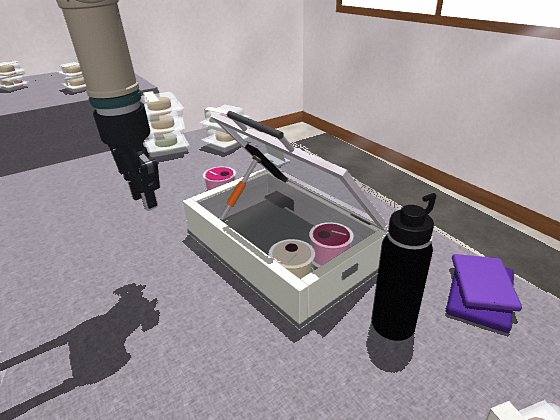

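The shoulder now meets the strip and the arm is clear. I'll wait for it to settle and check again.

play_rows(
  plan=[
    [[0.5,0,0,0,0],[0.5,0,0,0,0],[0.5,0,0,0,0],[0.5,0,0,0,0],[0.5,0,0,0,0],[0.5,0,0,0,0],[0.5,0,0,0,0],[0.5,0,0,0,0],[0.5,0,0,0,0],[0.5,0,0,0,0],[0.5,0,0,0,0],[0.5,0,0,0,0]],
  ],
)

```text
clock: 35.25
position: [0.3911, 0.0466, 0.1297]
ee_rot: [0.718, -0.05, 0.692, 0.051]
contact_force: [-0.4, -0.5, -0.2]
width: 0.0431
```

```bash
cat > chk.py <<'E'
from rodfit import *
a=cv2.imread("pics/raw28.png").astype(int)
# theta via predicted handle ends / lid front corners
for th in (.84,.85,.86,.87,.88,.89,.9,.92): print(th,lidpx(th,[(-.258,-.071,.006),(-.214,-.18,.012),(-.214,-.18,0),(-.258,.071,.006)]).round(1).tolist())
E
python3 ov.py 29 .81 0.0 .87; python3 cyl.py 29; python3 chk.py; python3 - <<'E'
import cv2,numpy as np
a=cv2.imread("pics/raw28.png").astype(int);b=cv2.imread("pics/raw29.png").astype(int)
d=np.abs(a-b).max(2);print("changed px lid zone",(d[95:240,190:390]>40).sum())
cv2.imwrite("pics/c29.png",cv2.resize(b[95:245,195:395].astype(np.uint8),None,fx=4,fy=4,interpolation=cv2.INTER_CUBIC))
E
```

```text
t 35.25 pos [0.3911 0.0466 0.1297] F [-0.4 -0.5 -0.2] M [ 0.01  0.01 -0.04] w 0.0431 yaw y 98.1 x [ 0.036  0.004 -0.999]
grip rel piv -0.1466 -0.0018 0.1267
shoulder [193 258] tip [209 236] 97mm [110 401] hole [194 257]
n 108 s,sv,dy [0.8011 0.0133 0.    ] rms 0.0013 tip x,y,z rel hinge -0.0738 0.1015 0.0864
n 108 s,sv,dy [ 0.8011 -0.0113  0.0022] rms 0.0013 tip x,y,z rel hinge -0.0738 0.1009 0.0864
ring 4 y 0.0945 theta 0.859
0.84 [[277.6, 140.4], [344.3, 173.4], [339.9, 180.2], [225.7, 118.0]]
0.85 [[278.5, 139.0], [345.1, 172.2], [340.7, 179.0], [226.5, 116.9]]
0.86 [[279.5, 137.7], [346.0, 171.0], [341.5, 177.8], [227.4, 115.7]]
0.87 [[280.4, 136.3], [346.8, 169.9], [342.3, 176.6], [228.2, 114.6]]
0.88 [[281.4, 135.0], [347.6, 168.7], [343.1, 175.4], [229.1, 113.4]]
0.89 [[282.3, 133.7], [348.5, 167.6], [343.9, 174.2], [229.9, 112.3]]
0.9 [[283.3, 132.4], [349.3, 166.4], [344.7, 173.0], [230.8, 111.2]]
0.92 [[285.3, 129.9], [351.0, 164.2], [346.4, 170.7], [232.5, 109.0]]
changed px lid zone 1232
```

View pics/c29.png

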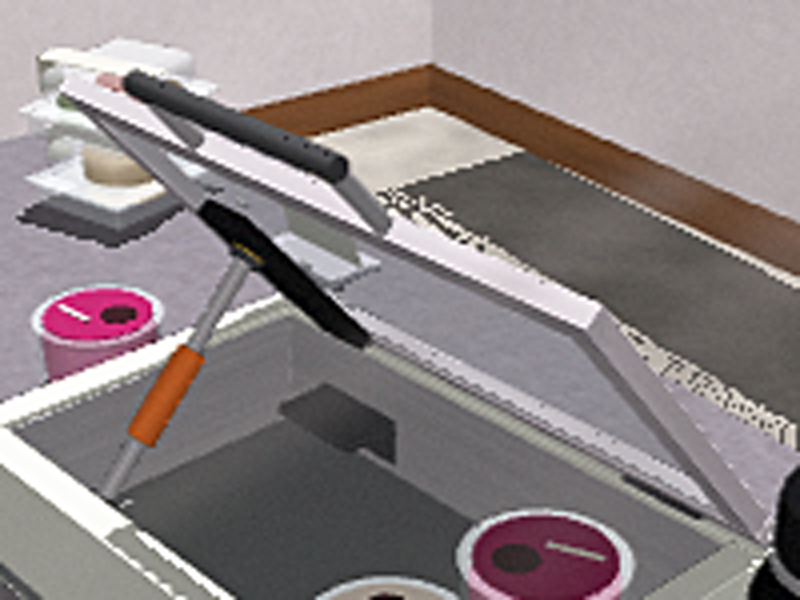

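play_rows(
  plan=[
    [[0.5,0,0,0,0],[0.5,0,0,0,0],[0.5,0,0,0,0],[0.5,0,0,0,0],[0.5,0,0,0,0],[0.5,0,0,0,0],[0.5,0,0,0,0],[0.5,0,0,0,0],[0.5,0,0,0,0],[0.5,0,0,0,0],[0.5,0,0,0,0],[0.5,0,0,0,0]],
  ],
)

```text
clock: 36.5
position: [0.3911, 0.0466, 0.1297]
ee_rot: [0.718, -0.05, 0.692, 0.051]
contact_force: [0.3, 0.1, -0.4]
width: 0.0425
```

```bash
python3 ov.py 30 .81 0.0 .87; python3 cyl.py 30; python3 - <<'E'
import cv2,numpy as np
from h import *
a=cv2.imread("pics/raw29.png").astype(int);b=cv2.imread("pics/raw30.png").astype(int)
d=np.abs(a-b).max(2);print("changed px lid zone",(d[95:240,190:390]>40).sum())
g=lambda i:i[95:200,195:395].mean(2).astype(np.float32)
print(cv2.phaseCorrelate(g(a),g(b)))
cv2.imwrite("pics/c30.png",cv2.resize(b[95:245,195:395].astype(np.uint8),None,fx=4,fy=4,interpolation=cv2.INTER_CUBIC))
im,_=manip.get_image("top");cv2.imwrite("pics/top30.png",im[:,:,::-1])
E
```

```text
t 36.5 pos [0.3911 0.0466 0.1297] F [ 0.3  0.1 -0.4] M [0.02 0.08 0.02] w 0.0425 yaw y 98.1 x [ 0.036  0.004 -0.999]
grip rel piv -0.1466 -0.0018 0.1267
shoulder [193 258] tip [209 236] 97mm [110 401] hole [194 257]
n 108 s,sv,dy [0.8025 0.0128 0.    ] rms 0.0013 tip x,y,z rel hinge -0.074 0.1015 0.0865
n 108 s,sv,dy [ 8.025e-01  1.880e-02 -5.000e-04] rms 0.0013 tip x,y,z rel hinge -0.074 0.1016 0.0865
ring 4 y 0.095 theta 0.86
changed px lid zone 0
((-0.011210291120193006, 0.0009340574549483449), 0.9997683854897818)
```

View pics/c30.png

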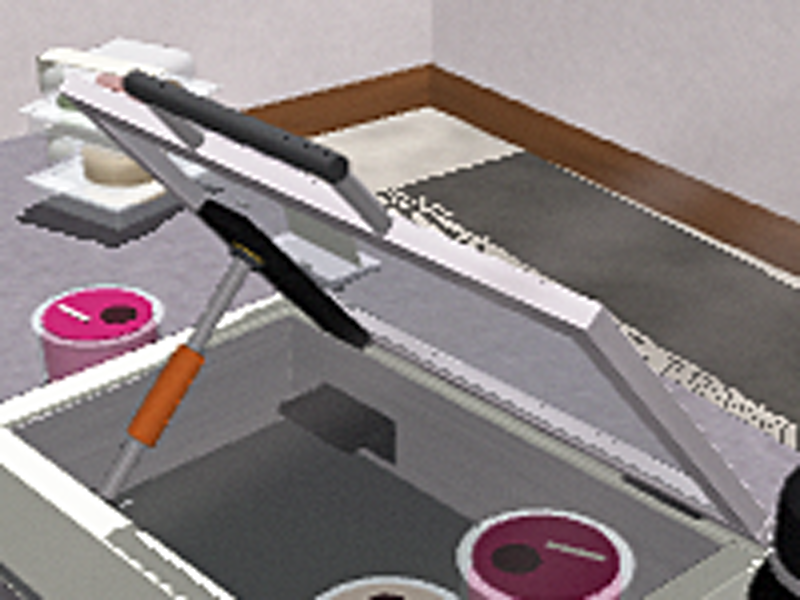

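View pics/top30.png

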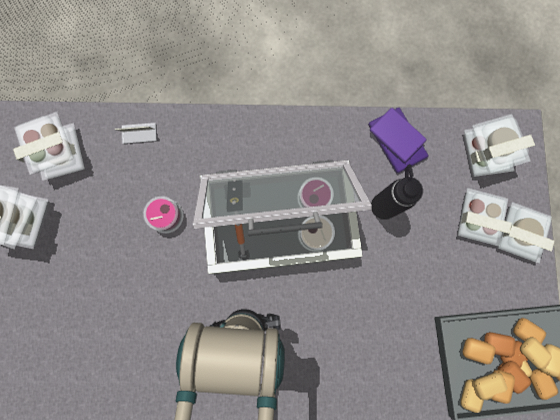

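The lid is still at ≈0.87 (no pixels changed over the last 1.25 s), the rod is seated and the arm is clear. The cakes and flask are in their original places. Handing in.

```bash
python3 -c "
from rig import manip
print(manip.sign_off())"
```

```text
the job is handed in; nothing more can be done
None
```

I lifted the lid to about 1.34 rad by its handle and swung the rod up to about 0.81 rad. I held it there while the lid sank onto the pin, then let go and moved the arm clear. The job was handed in at about 36.6 s; no verdict was reported.

**Last checks:**
- **Lid:** The handle position in the side view gives about 0.87 rad, the seated value. The few hole-ring pixels still visible gave 0.86. No pixels changed around the lid over the last 1.25 s.
- **Rod and pin:** The swing measured 0.80 rad against the nominal 0.809, and the tip was sideways within about 2 mm of the hole centre. The shoulder sits against the strip. I judged the pin depth from the lid angle and did not measure it directly.
- **Surroundings:** The arm reads no contact force, and the cakes and flask look unmoved in the top view.

**What went wrong on the way:**
- **First handle grasp:** It closed on air, because the fingers end about 40 mm short of the reported tool point. I regrasped lower.
- **Rod grips:** Two grips near the rod's pivot slipped, and I let the rod drop back onto its rest before regripping. The third, on the sleeve and then slid down the rod, worked.
- **Lid on the arm:** The lid paused at about 0.915 rad, most likely with the handle resting on the wrist. The measured force barely changed.

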